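Unload the coil carriage from under the measuring beam

TASK

Loosen the clamp knob, pull the coil carriage fully out from under the beam to its front stop and tighten the knob there, and leave it clamped while you unload: lowest number first, slide each coil up off its spindle and set it down flat in the tray pocket of the same number. When all coils are in the tray, loosen the knob, push the empty carriage fully back under the beam and clamp it tight again. Leave the lens, the bottle and the screwdriver alone.

Things in the scene. Friction and masses are not known exactly. Their poses are not given: they have to be found in the camera images.
- stage: Fixed slide assembly on the table: black base 270 x 100 mm with an aluminium rail, a beam across its far end on two steel posts (25 mm thick, 94 mm tall, 190 mm either side of the middle). Origin on the table under the beam's middle; x along the rail away from the robot, y to the left along the beam, z up; yaw within 0.2 rad of the robot's.
- beam_mid (a point): Middle of the beam's top face, 112 mm above the table. The beam is black, 420 mm long, 44 mm wide, 18 mm thick; its underside is 94 mm above the table, too low to slide a coil off a spindle beneath it.
- carriage (a joint): Travel of the T-shaped aluminium carriage along the rail, m: 0 = fully back, spindles under the beam (back stop, and at the start); 0.12 = fully out towards the robot, along the stage's -x (front stop). Loose it slides with about 2 N; tight it holds more than 40 N. Move it by its knob. Its top is 36 mm above the table; wide part 66 x 280 mm, tongue 80 mm wide towards the robot.
- clamp (a joint): Turn of the clamp knob, rad: 0 = fully loose, 1.4 = fully tight (end stop). Tightens clockwise seen from above. The brake bites from about 1.0 on; below 0.8 the carriage is free. The knob stays where it is left and takes up to 0.4 N m.
- clamp_grip (a point): Black clamp knob on the carriage's tongue, turning about the vertical: a bar grip 42 mm long, 14 mm thick, 32 mm tall (top 80 mm above the table) on a disc of 44 mm. This point is on its axis at gripping height, 73 mm above the table, 105 mm from the spindle row towards the robot; the bar lies along this point's x, which turns with the knob (along the rail when the clamp reads 0).
- spindle1 (a point): Foot of spindle 1, on the carriage's top (36 mm above the table). The five spindles stand in a row 55 mm apart across the rail, upright steel pins 11 mm thick and 50 mm tall (tops 86 mm above the table); number 1 is the leftmost seen from the robot (stage's +y), and small dots on the carriage before each give its number (one here).
- spindle2 (a point): Foot of spindle 2, on the carriage's top (36 mm above the table). The five spindles stand in a row 55 mm apart across the rail, upright steel pins 11 mm thick and 50 mm tall (tops 86 mm above the table); number 1 is the leftmost seen from the robot (stage's +y), and small dots on the carriage before each give its number (two here).
- spindle3 (a point): Foot of spindle 3, on the carriage's top (36 mm above the table). The five spindles stand in a row 55 mm apart across the rail, upright steel pins 11 mm thick and 50 mm tall (tops 86 mm above the table); number 1 is the leftmost seen from the robot (stage's +y), and small dots on the carriage before each give its number (three here).
- spindle4 (a point): Foot of spindle 4, on the carriage's top (36 mm above the table). The five spindles stand in a row 55 mm apart across the rail, upright steel pins 11 mm thick and 50 mm tall (tops 86 mm above the table); number 1 is the leftmost seen from the robot (stage's +y), and small dots on the carriage before each give its number (four here).
- spindle5 (a point): Foot of spindle 5, on the carriage's top (36 mm above the table). The five spindles stand in a row 55 mm apart across the rail, upright steel pins 11 mm thick and 50 mm tall (tops 86 mm above the table); number 1 is the leftmost seen from the robot (stage's +y), and small dots on the carriage before each give its number (five here).
- coil1: Coil on spindle 1 at the start, if there is one (else absent): a black bobbin wound with copper, 44 mm across, 30 mm tall, with a 16 mm bore, 90 g. All coils look alike. Origin at its middle, 15 mm above its underside, z along its axis; either end may be up.
- coil2: Coil on spindle 2 at the start, if there is one (else absent): a black bobbin wound with copper, 44 mm across, 30 mm tall, with a 16 mm bore, 90 g. All coils look alike. Origin at its middle, 15 mm above its underside, z along its axis; either end may be up.
- coil3: Coil on spindle 3 at the start, if there is one (else absent): a black bobbin wound with copper, 44 mm across, 30 mm tall, with a 16 mm bore, 90 g. All coils look alike. Origin at its middle, 15 mm above its underside, z along its axis; either end may be up.
- coil4: Coil on spindle 4 at the start, if there is one (else absent): a black bobbin wound with copper, 44 mm across, 30 mm tall, with a 16 mm bore, 90 g. All coils look alike. Origin at its middle, 15 mm above its underside, z along its axis; either end may be up.
- coil5: Coil on spindle 5 at the start, if there is one (else absent): a black bobbin wound with copper, 44 mm across, 30 mm tall, with a 16 mm bore, 90 g. All coils look alike. Origin at its middle, 15 mm above its underside, z along its axis; either end may be up.
- tray: Loose grey plastic tray, a block 280 x 68 mm and 12 mm high, 0.6 kg, to the left of the stage, its row of five pockets pointing roughly away from the robot (its x axis; yaw -0.1 to 0.25 rad). Origin at the centre of its underside, x along the row from pocket 1 to pocket 4. White dots at its right-hand edge give the pocket numbers.
- pocket1 (a point): Centre of the floor of tray pocket 1: a square recess 50 mm wide and 6 mm deep, floor 6 mm above the table, pockets 55 mm apart; number 1 is nearest to the robot, number 5 farthest (one dot).
- pocket2 (a point): Centre of the floor of tray pocket 2: a square recess 50 mm wide and 6 mm deep, floor 6 mm above the table, pockets 55 mm apart; number 1 is nearest to the robot, number 5 farthest (two dots).
- pocket3 (a point): Centre of the floor of tray pocket 3: a square recess 50 mm wide and 6 mm deep, floor 6 mm above the table, pockets 55 mm apart; number 1 is nearest to the robot, number 5 farthest (three dots).
- pocket4 (a point): Centre of the floor of tray pocket 4: a square recess 50 mm wide and 6 mm deep, floor 6 mm above the table, pockets 55 mm apart; number 1 is nearest to the robot, number 5 farthest (four dots).
- pocket5 (a point): Centre of the floor of tray pocket 5: a square recess 50 mm wide and 6 mm deep, floor 6 mm above the table, pockets 55 mm apart; number 1 is nearest to the robot, number 5 farthest (five dots).
- lens_post: Bystander: a round lens on a short steel post with a round black foot, 60 mm foot, 107 mm tall. Origin under its foot. Leave alone.
- cleaner: Bystander: small bottle, 44 mm across, 110 mm tall. Origin at the centre of its underside. Leave alone.
- driver: Bystander: a screwdriver lying on the table. Leave alone.
There are look-alikes about, which are no part of the job. What is shaped like the coil3 but pink is not meant.

How it is judged (in metres and radians):
On the way, in this order (a step that is already met when the one before it is completed fails the run):
1. the clamp knob is loosened (value of joint clamp below 0.7 rad), for 0.1 s.
2. the carriage is fully out at its front stop (within 8 mm) and clamped tight there (value of joint carriage above 0.112 m and value of joint clamp above 1.15 rad), for 0.2 s.
3. coil 1 lies flat in pocket 1, released (horizontal distance between coil1 and pocket1 below 0.009 m and z of coil1 in the frame of pocket1 below 0.018 m and angle between the z axis of coil1 and the z axis of tray, either way round below 0.1 rad and contact force between coil1 and the fingers below 0.3 N and linear speed of coil1 below 0.03 m/s), for 0.2 s.
4. coil 2 lies flat in pocket 2, released (horizontal distance between coil2 and pocket2 below 0.009 m and z of coil2 in the frame of pocket2 below 0.018 m and angle between the z axis of coil2 and the z axis of tray, either way round below 0.1 rad and contact force between coil2 and the fingers below 0.3 N and linear speed of coil2 below 0.03 m/s), for 0.2 s.
5. coil 3 lies flat in pocket 3, released (horizontal distance between coil3 and pocket3 below 0.009 m and z of coil3 in the frame of pocket3 below 0.018 m and angle between the z axis of coil3 and the z axis of tray, either way round below 0.1 rad and contact force between coil3 and the fingers below 0.3 N and linear speed of coil3 below 0.03 m/s), for 0.2 s.
6. coil 4 lies flat in pocket 4, released (horizontal distance between coil4 and pocket4 below 0.009 m and z of coil4 in the frame of pocket4 below 0.018 m and angle between the z axis of coil4 and the z axis of tray, either way round below 0.1 rad and contact force between coil4 and the fingers below 0.3 N and linear speed of coil4 below 0.03 m/s), for 0.2 s.
7. coil 5 lies flat in pocket 5, released (horizontal distance between coil5 and pocket5 below 0.009 m and z of coil5 in the frame of pocket5 below 0.018 m and angle between the z axis of coil5 and the z axis of tray, either way round below 0.1 rad and contact force between coil5 and the fingers below 0.3 N and linear speed of coil5 below 0.03 m/s), for 0.2 s.
8. the clamp knob is loosened again (value of joint clamp below 0.7 rad), for 0.1 s.
9. the carriage is fully back and clamped tight (value of joint carriage below 0.008 m and value of joint clamp above 1.15 rad), for 0.2 s.
At the end, for the whole second after the job is handed in: Every coil lies flat, released and at rest, in the tray pocket of its own number (within 9 mm of the pocket's centre, down on the pocket floor within 3 mm, tilted less than 0.1 rad); the carriage is fully back (within 8 mm of its back stop) and the clamp tight (turned past 1.15 of 1.4 rad) (all of step 3 and all of step 4 and all of step 5 and all of step 6 and all of step 7 and all of step 9); the robot touches nothing.
It fails at once if a coil is lifted off (its middle over 75 mm above the table) while the clamp is loose (value of joint clamp below 0.7 rad and height (world z) of any of coil1, coil2, coil3, coil4, coil5 above 0.075 m).
It fails at once if the lens post is displaced by more than 30 mm (distance of lens_post from where it was at the start of the episode above 0.03 m).
It fails at once if the bottle is displaced by more than 30 mm (distance of cleaner from where it was at the start of the episode above 0.03 m).
It fails at once if the screwdriver is displaced by more than 30 mm (distance of driver from where it was at the start of the episode above 0.03 m).
Of coil1, coil2, coil3, coil4, coil5 only 3 to 5 are there at a start; the rules pass over those that are not, and their reading is None.
At some moment in a run one of tray may be knocked a few centimetres aside while the robot is not near it.
Once in a run the grip may slacken for a moment while it holds something.
It also fails if it takes over 208 s, if anything falls off the work surface, if the arm or the gripper's body presses on something with over 40 N, if the wrist force passes 120 N, or if a joint passes its speed limit or range.

ROBOT

A 6-joint arm with a two-finger parallel gripper is mounted at the origin on the work surface. World frame = base frame: x ahead of the robot, y to its left, z up, the work surface at z = 0. Lengths are in m, angles in degrees, forces in N, time in s.
With the tool pointing down it reaches from about 0.275 to 0.725 m from the base axis. Payload 15.9 kg.
Tool frame: the origin (TCP) lies at the very end of the fingers, on their centre line; the grasp point (between the pads) lies 19 mm behind it; z points along the fingers, y is the line along which they close (so a half turn about z gives the same grasp; the last joint's range is limited). The gripper opens to 85 mm and grips with 20 to 120 N. Pads are 22 mm wide; open, the fingers measure 114 mm over their backs; the gripper's body (76 mm by 85 mm) begins 54 mm behind the grasp point. The pads swing forward as they close: fully open they stand 13 mm farther back than shut.
Start: joints at [-76.719, 12.198, -1.971, 75.831, 0, 90], TCP at [0.115, -0.487, 0.231] pointing down, gripper open.
Joint ranges: [-170.91, 170.91], [-42.67, 98.43], [-65.05, 77.54], [-120.47, 116.71], [-90, 82.35], [-180, 180]. Speed limits (degrees/s): [108.29, 108.29, 136.94, 147.25, 180, 180].

INTERFACE

Orientations are given as [roll, pitch, yaw] about the fixed x, y, z axes, in that order (R = Rz(yaw) Ry(pitch) Rx(roll)).
In Python, from cell import read_state, read_camera, job_done gives the robot as it stands. The module is installed in compiled form; this text tells all that it offers.
- The arm moves only by the tool carry_out, never from a script. Its argument "commands" is a list of rows, each an object of numbers: "x", "y", "z": the shift along the tool's x, y, z each as a share of 120 mm, from -1 to 1; "twist": the turn about the tool's z as a share of 30 degrees, from -1 to 1; "gripper": the closure, from -1 (fully open) to 1 (shut). In form: [{"x": .., "y": .., "z": .., "twist": .., "gripper": ..}, ...]. A call has 1 to 8 rows; each row shifts and turns the commanded pose from where the row before left it, along the tool's axes as they then stand; what a row does not reach is not made up. A row lasts 1/12 s, in which the tool goes at most 41.7 mm and 7.16 degrees, less where a joint would pass 70% of its speed; a pose out of reach is approached as far as the arm can. A call with a number of a shift or a turn outside -1 to 1 is refused whole. A call with a gripper value outside its range is refused whole. The fingers move at their own pace and stop on an object; the grip force is fixed at half the most. Time passes only in rows, so rows that do not move let the fingers close. It gives the time, the measured TCP pose, the force, the opening and the grip force at its end, in the units of the state.
- read_state(): the state, without advancing time (a new reading comes with each control period).
- read_camera(name): name is "scene" or "top" or "wrist"; returns a dict with "color" (400x640x3 uint8, red, green, blue), "mtx" (3x3 intrinsics, pixels), "k1" (the pictures are not rectified: a ray, as slopes to the right and down, at radius r is drawn at 1 + k1 r^2 times it, then the intrinsics apply), "xyz" and "attitude" of the camera in the world. Camera axes: x right, y down, z forward; pixel columns grow to the right and rows downward; lengths in m; the calibration is good to about 2 mm. A picture is of the moment at which its call begins. There is no depth.
- job_done(): hands the job in; it is judged then, once.
The state is a dict: "time": time; "joints": joint angles; "dq": joint speeds; "effort": joint torques, N m; "eef_pos": TCP position; "tool_rot": TCP orientation; "wrist_force": force on the tool from outside, world axes, zero at the start; "moment": the same for the moment, N m; "grip_width": finger opening in m; "finger_force": force on a finger pad.
Only numpy, scipy, OpenCV 4.12 (cv2) and the standard library are available. Lean on these libraries where they do the work, as an engineer would, in place of code of your own. Each camera call takes 0.05 s, during which the arm holds its last target. There are 200 camera calls.

## Working session

There is one attempt and no reset: what is moved stays moved. The work goes in short steps, Python scripts to look and compute and a tool call to move; the robot and the scene stay as the last step left them, time stands still between calls to the robot, and variables do not carry over. Pictures are saved under pics/ and viewed, at most 14 in all, crops included, and the job is handed in when it is done.

Besides the shell and the picture viewer there is one more tool, called after "Call:" in YAML: its name, and indented under it one key for each argument. carry_out: Moves the arm, as the interface text tells. Its arguments: {"type":"object","properties":{"commands":{"type":"array"}},"required":["commands"]}

```bash
mkdir -p pics
cat > h.py <<'E'
import numpy as np, cv2, json
from cell import read_state, read_camera, job_done
from scipy.spatial.transform import Rotation as R
def att(c):
    a=np.array(c["attitude"],float)
    if a.shape==(3,3): return a
    if a.size==4: return R.from_quat(a).as_matrix()
    return R.from_euler('xyz',a,degrees=True).as_matrix()
def dist(c): return np.array([c["k1"],0,0,0,0],float)
def ray(c,uv):
    p=cv2.undistortPoints(np.array([[uv]],float),np.array(c["mtx"],float),dist(c))[0,0]
    d=att(c)@np.array([p[0],p[1],1.]); return np.array(c["xyz"],float),d
def onz(c,uv,z):
    o,d=ray(c,uv); return o+d*(z-o[2])/d[2]
def proj(c,P):
    M=att(c); P=np.atleast_2d(P).astype(float); q=(P-np.array(c["xyz"]))@M
    s=q[:,:2]/q[:,2:]; r2=(s**2).sum(1,keepdims=True); s=s*(1+c["k1"]*r2)
    K=np.array(c["mtx"]); return np.c_[s[:,0]*K[0,0]+K[0,2],s[:,1]*K[1,1]+K[1,2]]
def tri(obs):
    A=np.zeros((3,3));b=np.zeros(3)
    for c,uv in obs:
        o,d=ray(c,uv); d=d/np.linalg.norm(d); Q=np.eye(3)-np.outer(d,d); A+=Q;b+=Q@o
    return np.linalg.solve(A,b)
def save(c,n): cv2.imwrite('pics/'+n+'.png',c["color"][...,::-1])
E
python3 - <<'E'
from h import *
import pickle
for n in ("scene","top","wrist"):
    c=read_camera(n); save(c,n+'0'); pickle.dump(c,open(n+'0.pkl','wb'))
    print(n,c["mtx"],c["k1"],c["xyz"],c["attitude"])
print(read_state())
E
```

```text
scene [[509.17307605   0.         320.37142961]
 [  0.         509.17307605 198.82067946]
 [  0.           0.           1.        ]] -0.06156459340796427 [ 1.64091987 -0.15088803  0.89520609] [-126.62920814    0.4133285    79.77004022]
top [[479.46162165   0.         313.72766053]
 [  0.         479.46162165 203.8046322 ]
 [  0.           0.           1.        ]] -0.09033378695439975 [0.5017713  0.02175833 1.6888339 ] [-176.13475937    0.34824214  -89.50352817]
wrist [[332.00855585   0.         316.67977188]
 [  0.         332.00855585 199.290605  ]
 [  0.           0.           1.        ]] -0.0194596165104241 [ 0.19685658 -0.46685437  0.37410829] [ 1.61004409e+02  7.95674029e-02 -7.66857818e+01]
{'time': 0.15, 'joints': array([-7.67184829e+01,  1.22182774e+01, -2.00165077e+00,  7.58303724e+01,
        6.95453645e-04,  9.00001001e+01]), 'dq': array([-0.05228818, -0.03686965,  0.0510205 , -0.07552158, -0.0680475 ,
        0.01614052]), 'effort': array([-1.44016234e-03, -6.86408329e+01,  4.87249267e+01,  1.31608889e-02,
       -8.89434932e-05, -1.02512882e-05]), 'eef_pos': array([ 0.11480841, -0.48635784,  0.2309187 ]), 'tool_rot': array([-1.79949699e+02, -6.95365483e-04,  1.32814164e+01]), 'wrist_force': array([0.30396648, 0.44995689, 0.25857208]), 'moment': array([0.01745185, 0.01247392, 0.01936385]), 'finger_force': 0.0, 'grip_width': 0.08558396691133482}
```

View pics/top0.png

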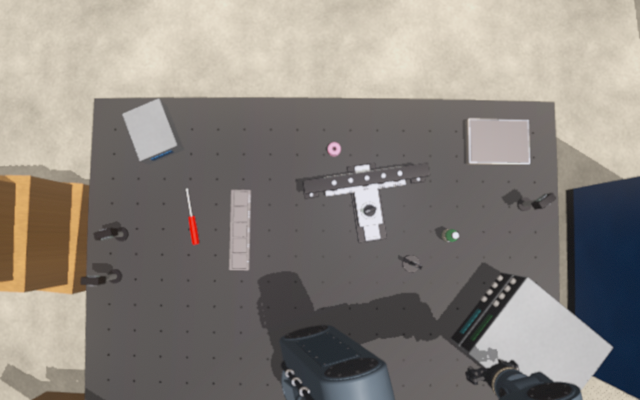

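View pics/scene0.png

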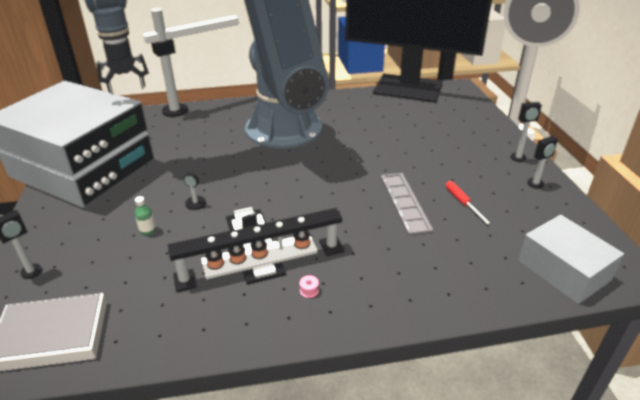

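The top picture shows the stage with its beam at (370,180), the knob at (369,211) and the tray at (240,230). The pink look-alike is at (334,149), the lens at (410,263), the bottle at (450,236) and the driver at (193,220). The scene picture shows coils under the beam at about x = 214, 237, 259 and 302, with a gap at about 281. I'll enlarge both to confirm.

Run:
```python
from h import *
a=cv2.imread('pics/scene0.png')[190:300,160:355]; b=cv2.imread('pics/top0.png')[155:280,225:445]
a=cv2.resize(a,(700,395),interpolation=cv2.INTER_CUBIC)[:300+95]
cv2.imwrite('pics/cs0.png',a); cv2.imwrite('pics/ct0.png',cv2.resize(b,(792,450),interpolation=cv2.INTER_CUBIC))
import pickle
c=pickle.load(open('top0.pkl','rb'))
for n,uv,z in [('knob',(369,211),.08),('bm',(367,181),.112),('tongue',(371,240),.036),('t1',(240,269),.012),('t5',(240,191),.012),('lens',(410,263),.1),('bott',(452,236),.11),('pink',(334,149),.03)]: print(n,onz(c,uv,z).round(3))
```

```text
knob [ 0.588 -0.154  0.08 ]
bm [ 0.685 -0.143  0.112]
tongue [ 0.49  -0.165  0.036]
t1 [0.385 0.288 0.012]
t5 [0.658 0.293 0.012]
lens [ 0.415 -0.288  0.1  ]
bott [ 0.505 -0.426  0.11 ]
pink [ 0.807 -0.036  0.03 ]
```

View pics/cs0.png

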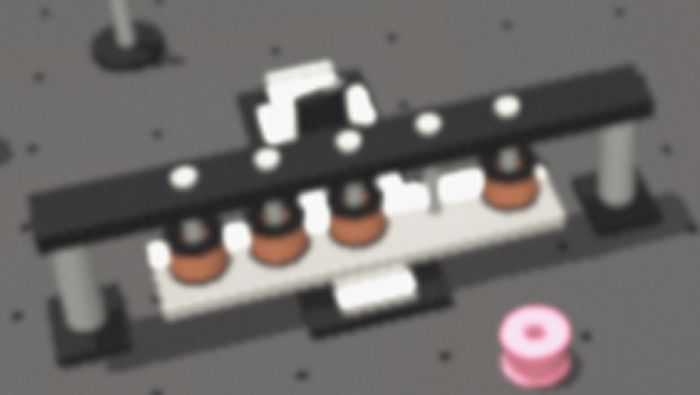

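View pics/ct0.png

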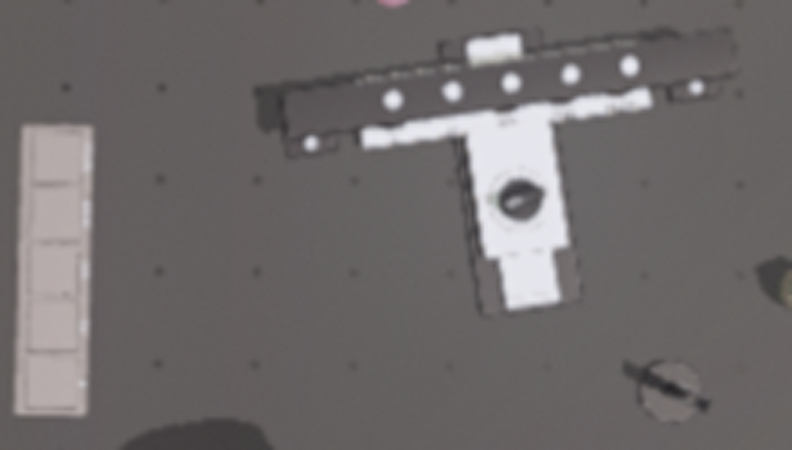

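Spindles 1, 3, 4 and 5 carry copper and black coils, and spindle 2 is bare. The pink bobbin (about 310,287 in scene) is off the stage and doesn't fit the description, so I'll ignore it. Moving above the knob now.

Call:
carry_out:
  commands:
    - {"x": 0.273,"y": -0.1125,"z": 0.016,"gripper": -1}
    - {"x": 0.273,"y": -0.1125,"z": 0.016,"gripper": -1}
    - {"x": 0.273,"y": -0.1125,"z": 0.016,"gripper": -1}
    - {"x": 0.273,"y": -0.1125,"z": 0.016,"gripper": -1}
    - {"x": 0.273,"y": -0.1125,"z": 0.016,"gripper": -1}
    - {"x": 0.273,"y": -0.1125,"z": 0.016,"gripper": -1}
    - {"x": 0.273,"y": -0.1125,"z": 0.016,"gripper": -1}
    - {"x": 0.273,"y": -0.1125,"z": 0.016,"gripper": -1}

```text
invalid input
```

Call:
carry_out:
  commands:
    - {"x": 0.273,"y": -0.1125,"z": 0.016,"gripper": -1}
    - {"x": 0.273,"y": -0.1125,"z": 0.016,"gripper": -1}
    - {"x": 0.273,"y": -0.1125,"z": 0.016,"gripper": -1}
    - {"x": 0.273,"y": -0.1125,"z": 0.016,"gripper": -1}
    - {"x": 0.273,"y": -0.1125,"z": 0.016,"gripper": -1}
    - {"x": 0.273,"y": -0.1125,"z": 0.016,"gripper": -1}
    - {"x": 0.273,"y": -0.1125,"z": 0.016,"gripper": -1}
    - {"x": 0.273,"y": -0.1125,"z": 0.016,"gripper": -1}

```text
invalid input
```

Run:
```python
from h import *
import pickle
s=read_state(); print(s['eef_pos'],s['tool_rot'],s['joints'].round(1))
c=read_camera('wrist'); save(c,'w1'); pickle.dump(c,open('w1.pkl','wb')); print(c['xyz'],c['attitude'])
```

```text
[ 0.11480841 -0.48635784  0.2309187 ] [-1.79949699e+02 -6.95365483e-04  1.32814164e+01] [-76.7  12.2  -2.   75.8   0.   90. ]
[ 0.19686233 -0.46687872  0.37417499] [ 1.61004409e+02  7.07882115e-02 -7.66857797e+01]
```

View pics/w1.png

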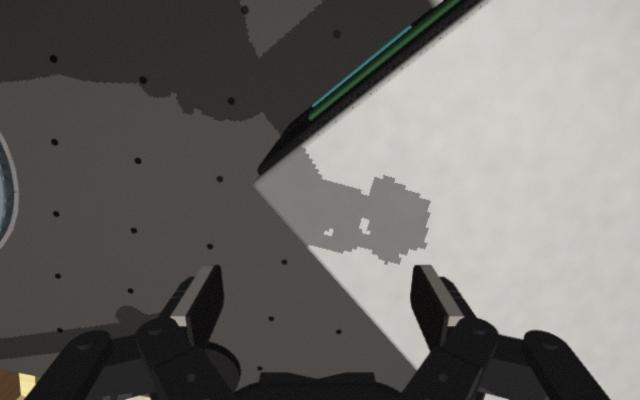

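The call was refused, probably because the twist key was missing. The wrist picture is still of the start place, with the fingers at (205,300) and (440,300).

Call:
carry_out:
  commands:
    - {"x": 0.273,"y": -0.1125,"z": 0.016,"twist": 0,"gripper": -1}
    - {"x": 0.273,"y": -0.1125,"z": 0.016,"twist": 0,"gripper": -1}
    - {"x": 0.273,"y": -0.1125,"z": 0.016,"twist": 0,"gripper": -1}
    - {"x": 0.273,"y": -0.1125,"z": 0.016,"twist": 0,"gripper": -1}
    - {"x": 0.273,"y": -0.1125,"z": 0.016,"twist": 0,"gripper": -1}
    - {"x": 0.273,"y": -0.1125,"z": 0.016,"twist": 0,"gripper": -1}
    - {"x": 0.273,"y": -0.1125,"z": 0.016,"twist": 0,"gripper": -1}
    - {"x": 0.273,"y": -0.1125,"z": 0.016,"twist": 0,"gripper": -1}

```text
time: 0.87
eef_pos: [0.3462, -0.3199, 0.2159]
tool_rot: [180.0, -0.0, 13.3]
wrist_force: [0.3, -0.7, 0.3]
grip_width: 0.0853
finger_force: 0.0
```

Call:
carry_out:
  commands:
    - {"x": 0.273,"y": -0.1125,"z": 0.016,"twist": 0,"gripper": -1}
    - {"x": 0.273,"y": -0.1125,"z": 0.016,"twist": 0,"gripper": -1}
    - {"x": 0.273,"y": -0.1125,"z": 0.016,"twist": 0,"gripper": -1}
    - {"x": 0.273,"y": -0.1125,"z": 0.016,"twist": 0,"gripper": -1}
    - {"x": 0.273,"y": -0.1125,"z": 0.016,"twist": 0,"gripper": -1}
    - {"x": 0.273,"y": -0.1125,"z": 0.016,"twist": 0,"gripper": -1}
    - {"x": 0.273,"y": -0.1125,"z": 0.016,"twist": 0,"gripper": -1}
    - {"x": 0.273,"y": -0.1125,"z": 0.016,"twist": 0,"gripper": -1}

```text
time: 1.53
eef_pos: [0.5765, -0.1545, 0.2003]
tool_rot: [-180.0, 0.0, 13.3]
wrist_force: [-0.4, -1.0, 0.6]
grip_width: 0.0856
finger_force: 0.0
```

Run:
```python
from h import *
import pickle
s=read_state(); print(s['eef_pos'],s['tool_rot'],s['joints'].round(1))
c=read_camera('wrist'); save(c,'w1'); pickle.dump(c,open('w1.pkl','wb')); print(c['xyz'],c['attitude'])
```

```text
[ 0.57653772 -0.15454763  0.20032275] [-1.79995631e+02  1.14509672e-02  1.32914282e+01] [-15.   24.3  10.2  76.   -0.  151.7]
[ 0.65860809 -0.13492216  0.3435164 ] [ 1.60992366e+02  2.74629681e-02 -7.66749015e+01]
```

View pics/w1.png

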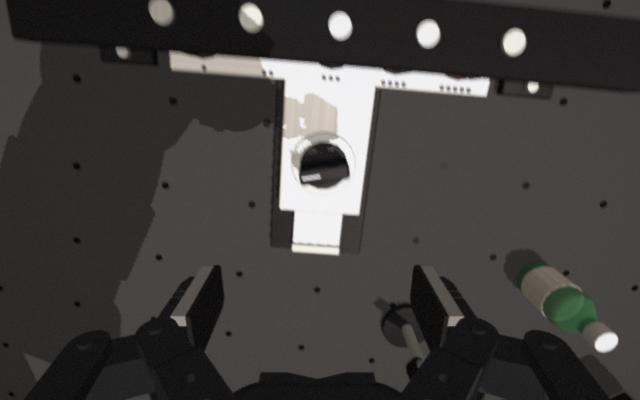

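The arm is above the stage. The beam marks are at about (160,12), (251,17), (340,25), (428,33) and (514,42). The knob is at (325,170) with its bar nearly across the rail, and the bottle and lens are clear at the lower right. Next I'll fit the stage pose from the marks.

```bash
cat >> h.py <<'E'
from scipy.optimize import least_squares
import pickle
def blobs(c,roi,th=200,amin=4,amax=5000,sc=4):
    x0,y0,x1,y1=roi
    g=cv2.resize(c["color"][y0:y1,x0:x1].min(2),None,fx=sc,fy=sc,interpolation=cv2.INTER_CUBIC)
    n,l,st,ce=cv2.connectedComponentsWithStats((g>th).astype(np.uint8))
    return [(tuple(((ce[i]+.5)/sc-.5+[x0,y0]).round(2)),st[i,4]/sc**2) for i in range(1,n) if amin<st[i,4]/sc**2<amax]
E
python3 - <<'E'
from h import *
w=pickle.load(open('w1.pkl','rb'));t=pickle.load(open('top0.pkl','rb'))
bw=sorted(blobs(w,(130,0,540,62),190,150,900)); bt=sorted(blobs(t,(320,165,410,190),150,4,60))
print(bw);print(bt)
P=[]
for (a,_),(b,_) in zip(bw,bt): 
    p=tri([(w,a),(t,b)]);P.append(onz(w,a,.112)); print(p.round(4),onz(w,a,.112).round(4),onz(t,b,.112).round(4))
P=np.array(P);d=P[0]-P[-1];yaw=np.arctan2(-d[0],d[1]);m=P.mean(0)
print('yaw',np.degrees(yaw),'mid',m,np.linalg.norm(np.diff(P,axis=0),axis=1))
S=R.from_euler('z',yaw).as_matrix();m[2]=0
k=m+S@[-.105,0,.08]; print('knob',k, proj(w,k))
for q in [(-.105-.0,0,.05)]: print(proj(w,m+S@q))
bd=R.from_euler('z',yaw-1.4).as_matrix()
print('bar ends',proj(w,k+bd@[.021,0,0]),proj(w,k-bd@[.021,0,0]))
x=w['color'][130:200,280:370]
cv2.imwrite('pics/k1.png',cv2.resize(x[...,::-1],None,fx=8,fy=8,interpolation=cv2.INTER_CUBIC))
E
```

```text
[((np.float64(253.32), np.float64(13.86)), np.float64(200.5625)), ((np.float64(339.83), np.float64(25.32)), np.float64(428.625)), ((np.float64(427.89), np.float64(33.47)), np.float64(411.0)), ((np.float64(513.94), np.float64(41.87)), np.float64(361.375))]
[((np.float64(333.73), np.float64(182.28)), np.float64(20.0625)), ((np.float64(350.26), np.float64(179.93)), np.float64(20.5625)), ((np.float64(366.53), np.float64(177.54)), np.float64(20.375)), ((np.float64(383.09), np.float64(175.21)), np.float64(19.875)), ((np.float64(399.49), np.float64(172.84)), np.float64(21.875))]
[ 0.7122 -0.0416 -0.1019] [ 0.6906 -0.0867  0.112 ] [ 0.6801 -0.0333  0.112 ]
[ 0.7608 -0.1372 -0.3713] [ 0.6967 -0.1407  0.112 ] [ 0.6884 -0.0879  0.112 ]
[ 0.6529 -0.1145  0.408 ] [ 0.7052 -0.1961  0.112 ] [ 0.6968 -0.1418  0.112 ]
[ 0.6829 -0.1777  0.2567] [ 0.7138 -0.2515  0.112 ] [ 0.7051 -0.1968  0.112 ]
yaw 8.01158160420294 mid [ 0.70160029 -0.1687601   0.112     ] [0.05434377 0.05604699 0.05605178]
knob [ 0.5976251  -0.18339429  0.08      ] [[357.22073478 175.93033113]]
[[353.40830688 167.34412003]]
bar ends [[382.85545214 174.00809851]] [[331.65904664 177.85182629]]
```

View pics/k1.png

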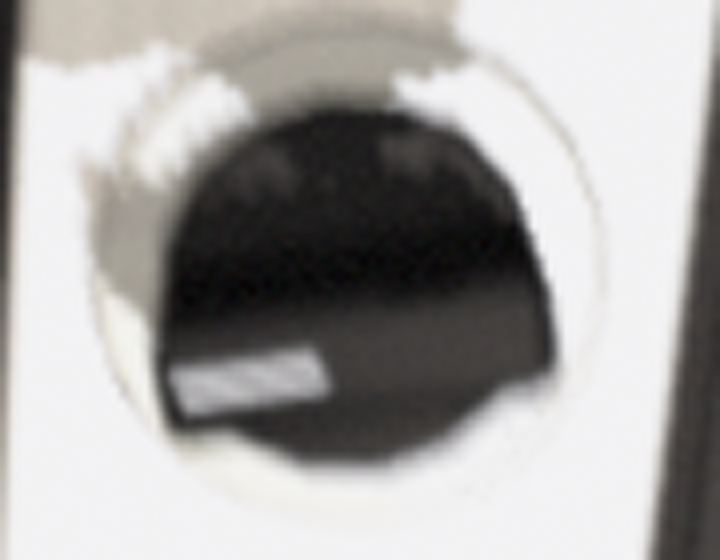

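The matched marks (view w1 marks 2–5 against top marks 3–5) agree within 1 mm at z = 0.112: beam middle (0.697,-0.141), yaw about 8.7°. The crop shows the bar centre at about (324.6,175), lying from (301,179) to (348,171). I'll check the knob from two views while I twist.

Run:
```python
from h import *
w=pickle.load(open('w1.pkl','rb'));t=pickle.load(open('top0.pkl','rb'))
yaw=np.radians(8.7);S=R.from_euler('z',yaw).as_matrix();m=np.array([.697,-.141,0])
k=m+S@[-.105,0,.08];print(k,proj(w,k),proj(t,k)); print(onz(w,(324.6,175),.08),onz(t,(369,211),.08),tri([(w,(324.6,175)),(t,(369.3,211))]))
for a in(1.2,1.3,1.4):
  bd=R.from_euler('z',yaw-a).as_matrix();print(a,proj(w,k+bd@[.021,0,0]),proj(w,k-bd@[.021,0,0]))
```

```text
[ 0.59320814 -0.15688239  0.08      ] [[324.53168343 173.77441118]] [[369.99723972 209.36462261]]
[ 0.59221633 -0.15718291  0.08      ] [ 0.58767508 -0.15352993  0.08      ] [ 0.58842668 -0.15736914  0.06447726]
1.2 [[349.36249023 166.60661559]] [[300.0493774  180.84697987]]
1.3 [[349.89591289 169.05403453]] [[299.40193611 178.45672963]]
1.4 [[350.17272186 171.53674074]] [[299.00185586 176.00815087]]
```

Call:
carry_out:
  commands:
    - {"x": 0,"y": 0,"z": 0,"twist": -0.2326,"gripper": -1}
    - {"x": 0,"y": 0,"z": 0,"twist": -0.2326,"gripper": -1}
    - {"x": 0,"y": 0,"z": 0,"twist": -0.2326,"gripper": -1}
    - {"x": 0,"y": 0,"z": 0,"twist": -0.2326,"gripper": -1}
    - {"x": 0,"y": 0,"z": 0,"twist": -0.2326,"gripper": -1}
    - {"x": 0,"y": 0,"z": 0,"twist": -0.2326,"gripper": -1}
    - {"x": 0,"y": 0,"z": 0,"twist": -0.2326,"gripper": -1}

```text
time: 2.17
eef_pos: [0.5752, -0.156, 0.2004]
tool_rot: [-180.0, 0.0, 62.5]
wrist_force: [0.8, 0.6, 0.2]
grip_width: 0.0857
finger_force: 0.0
```

Call:
carry_out:
  commands:
    - {"x": 0,"y": 0,"z": 0,"twist": -0.2326,"gripper": -1}
    - {"x": 0,"y": 0,"z": 0,"twist": -0.2326,"gripper": -1}
    - {"x": 0,"y": 0,"z": 0,"twist": -0.2326,"gripper": -1}
    - {"x": 0,"y": 0,"z": 0,"twist": -0.2326,"gripper": -1}
    - {"x": 0,"y": 0,"z": 0,"twist": -0.2326,"gripper": -1}
    - {"x": 0,"y": 0,"z": 0,"twist": -0.2326,"gripper": -1}
    - {"x": 0,"y": 0,"z": 0,"twist": -0.2326,"gripper": -1}

```text
time: 2.75
eef_pos: [0.5753, -0.156, 0.2004]
tool_rot: [-180.0, -0.0, 111.3]
wrist_force: [-0.0, 0.7, 0.6]
grip_width: 0.0853
finger_force: 0.0
```

Call:
carry_out:
  commands:
    - {"x": -0.031,"y": 0.068,"z": 0.1,"twist": 0,"gripper": -1}
    - {"x": -0.031,"y": 0.068,"z": 0.2,"twist": 0,"gripper": -1}
    - {"x": 0,"y": 0,"z": 0.3,"twist": 0,"gripper": -1}
    - {"x": 0,"y": 0,"z": 0.3,"twist": 0,"gripper": -1}
    - {"x": 0,"y": 0,"z": 0.2,"twist": 0,"gripper": -1}
    - {"x": 0,"y": 0,"z": 0.11,"twist": 0,"gripper": -1}
    - {"x": 0,"y": 0,"z": 0,"twist": 0,"gripper": -0.2}
    - {"x": 0,"y": 0,"z": 0,"twist": 0,"gripper": 1}

```text
time: 3.42
eef_pos: [0.593, -0.157, 0.0545]
tool_rot: [-179.9, -0.1, 110.8]
wrist_force: [0.4, -0.3, 1.6]
grip_width: 0.0637
finger_force: 0.0
```

Call:
carry_out:
  commands:
    - {"x": 0,"y": 0,"z": 0,"twist": 0,"gripper": 1}
    - {"x": 0,"y": 0,"z": 0,"twist": 0,"gripper": 1}
    - {"x": 0,"y": 0,"z": 0,"twist": 0,"gripper": 1}
    - {"x": 0,"y": 0,"z": 0,"twist": 0,"gripper": 1}
    - {"x": 0,"y": 0,"z": 0,"twist": 0,"gripper": 1}
    - {"x": 0,"y": 0,"z": 0,"twist": 0,"gripper": 1}
    - {"x": 0,"y": 0,"z": 0,"twist": 0,"gripper": 1}

```text
time: 4.0
eef_pos: [0.5913, -0.1583, 0.0567]
tool_rot: [-179.8, 0.1, 110.9]
wrist_force: [-23.2, -6.9, 23.5]
grip_width: 0.0128
finger_force: 59.5
```

The fingertips touch the disc and sit about 2 mm off centre, so I'm easing them up and back before turning.

Call:
carry_out:
  commands:
    - {"x": 0,"y": -0.016,"z": -0.04,"twist": 0,"gripper": 1}
    - {"x": 0,"y": 0,"z": 0,"twist": 0,"gripper": 1}

```text
time: 4.17
eef_pos: [0.5903, -0.1581, 0.0584]
tool_rot: [-179.8, -0.1, 110.9]
wrist_force: [3.7, -4.7, -25.0]
grip_width: 0.0127
finger_force: 66.4
```

Call:
carry_out:
  commands:
    - {"x": 0,"y": 0,"z": 0.008,"twist": -0.1,"gripper": 1}
    - {"x": 0,"y": 0,"z": 0,"twist": -0.2,"gripper": 1}
    - {"x": 0,"y": 0,"z": 0,"twist": -0.2,"gripper": 1}
    - {"x": 0,"y": 0,"z": 0,"twist": -0.2,"gripper": 1}
    - {"x": 0,"y": 0,"z": 0,"twist": -0.2,"gripper": 1}
    - {"x": 0,"y": 0,"z": 0,"twist": -0.2,"gripper": 1}
    - {"x": 0,"y": 0,"z": 0,"twist": -0.2,"gripper": 1}
    - {"x": 0,"y": 0,"z": 0,"twist": -0.2,"gripper": 1}

```text
time: 4.83
eef_pos: [0.5904, -0.1582, 0.0582]
tool_rot: [-179.9, -0.1, 156.2]
wrist_force: [1.5, -4.3, -18.2]
grip_width: 0.0126
finger_force: 67.4
```

Call:
carry_out:
  commands:
    - {"x": 0,"y": 0,"z": 0,"twist": -0.2,"gripper": 1}
    - {"x": 0,"y": 0,"z": 0,"twist": -0.2,"gripper": 1}
    - {"x": 0,"y": 0,"z": 0,"twist": -0.2,"gripper": 1}
    - {"x": 0,"y": 0,"z": 0,"twist": -0.1,"gripper": 1}
    - {"x": 0,"y": 0,"z": 0,"twist": 0,"gripper": 1}

```text
time: 5.25
eef_pos: [0.5905, -0.1582, 0.0582]
tool_rot: [-180.0, -0.1, 177.1]
wrist_force: [0.7, -4.9, -18.8]
grip_width: 0.0124
finger_force: 67.1
```

Run:
```python
from h import *
s=read_state(); print(s['eef_pos'],s['tool_rot'],s['joints'].round(1),s['moment'],s['wrist_force'],s['grip_width'])
```

```text
[ 0.59053348 -0.15818814  0.05823937] [-1.79955950e+02 -1.28339151e-01  1.77082325e+02] [-15.   30.   -1.8  58.3  -0.1 -12. ] [-1.45879626  0.06546915  0.14447855] [  0.71984209  -4.86212499 -18.84922607] 0.012443406388804383
```

Call:
carry_out:
  commands:
    - {"x": 0.05,"y": -0.01,"z": 0,"twist": 0,"gripper": 1}
    - {"x": 0.15,"y": -0.031,"z": 0,"twist": 0,"gripper": 1}
    - {"x": 0.15,"y": -0.031,"z": 0,"twist": 0,"gripper": 1}
    - {"x": 0.15,"y": -0.031,"z": 0,"twist": 0,"gripper": 1}
    - {"x": 0.15,"y": -0.031,"z": 0,"twist": 0,"gripper": 1}
    - {"x": 0.15,"y": -0.031,"z": 0,"twist": 0,"gripper": 1}
    - {"x": 0.1,"y": -0.021,"z": 0,"twist": 0,"gripper": 1}
    - {"x": 0.05,"y": -0.01,"z": 0,"twist": 0,"gripper": 1}

```text
time: 5.92
eef_pos: [0.474, -0.176, 0.0583]
tool_rot: [-179.9, -0.1, 176.8]
wrist_force: [3.0, -9.2, -33.0]
grip_width: 0.0126
finger_force: 65.3
```

Call:
carry_out:
  commands:
    - {"x": 0.03,"y": -0.006,"z": 0,"twist": 0,"gripper": 1}
    - {"x": 0,"y": 0,"z": 0,"twist": 0,"gripper": 1}
    - {"x": 0,"y": 0,"z": 0,"twist": 0,"gripper": 1}

```text
time: 6.17
eef_pos: [0.4719, -0.1762, 0.0584]
tool_rot: [-180.0, -0.1, 176.8]
wrist_force: [2.7, -8.6, -27.5]
grip_width: 0.0124
finger_force: 65.6
```

Call:
carry_out:
  commands:
    - {"x": 0.015,"y": -0.003,"z": 0.008,"twist": 0,"gripper": 1}
    - {"x": 0.01,"y": -0.002,"z": 0,"twist": 0,"gripper": 1}
    - {"x": 0,"y": 0,"z": 0,"twist": 0,"gripper": 1}

```text
time: 6.42
eef_pos: [0.4716, -0.1763, 0.0584]
tool_rot: [180.0, 0.2, 176.8]
wrist_force: [16.9, -1.5, -26.8]
grip_width: 0.0128
finger_force: 65.6
```

I felt the front stop (17 N, no more travel). Tightening now.

Call:
carry_out:
  commands:
    - {"x": 0,"y": 0,"z": 0,"twist": 0.2,"gripper": 1}
    - {"x": 0,"y": 0,"z": 0,"twist": 0.2,"gripper": 1}
    - {"x": 0,"y": 0,"z": 0,"twist": 0.2,"gripper": 1}
    - {"x": 0,"y": 0,"z": 0,"twist": 0.2,"gripper": 1}
    - {"x": 0,"y": 0,"z": 0,"twist": 0.2,"gripper": 1}
    - {"x": 0,"y": 0,"z": 0,"twist": 0.2,"gripper": 1}
    - {"x": 0,"y": 0,"z": 0,"twist": 0.2,"gripper": 1}
    - {"x": 0,"y": 0,"z": 0,"twist": 0.2,"gripper": 1}

```text
time: 7.08
eef_pos: [0.4716, -0.1763, 0.0584]
tool_rot: [179.8, 0.1, 128.5]
wrist_force: [15.9, -2.1, -25.4]
grip_width: 0.0125
finger_force: 65.8
```

Call:
carry_out:
  commands:
    - {"x": 0,"y": 0,"z": 0,"twist": 0.2,"gripper": 1}
    - {"x": 0,"y": 0,"z": 0,"twist": 0.2,"gripper": 1}
    - {"x": 0,"y": 0,"z": 0,"twist": 0.2,"gripper": 1}
    - {"x": 0,"y": 0,"z": 0,"twist": 0.1,"gripper": 1}
    - {"x": 0,"y": 0,"z": 0,"twist": 0.05,"gripper": 1}
    - {"x": 0,"y": 0,"z": 0,"twist": 0,"gripper": 1}

```text
time: 7.58
eef_pos: [0.4716, -0.1762, 0.0584]
tool_rot: [179.8, 0.0, 106.3]
wrist_force: [14.7, -2.8, -26.9]
grip_width: 0.0128
finger_force: 67.1
```

Run:
```python
from h import *
s=read_state(); print(s['eef_pos'],s['tool_rot'],s['joints'].round(1),s['moment'],s['wrist_force'],s['grip_width'])
```

```text
[ 0.4716215  -0.17624967  0.05841333] [1.79818330e+02 4.92442721e-02 1.06275128e+02] [-20.5  18.3 -20.   51.6   0.1  53.2] [-0.37517545 -2.99708231  0.98038244] [ 14.70634646  -2.84754114 -26.91551521] 0.012831428277394483
```

Call:
carry_out:
  commands:
    - {"x": 0,"y": 0,"z": 0,"twist": 0,"gripper": -1}
    - {"x": 0,"y": 0,"z": 0,"twist": 0,"gripper": -1}
    - {"x": 0,"y": 0,"z": 0,"twist": 0,"gripper": -1}
    - {"x": 0,"y": 0,"z": 0,"twist": 0,"gripper": -1}
    - {"x": 0,"y": 0,"z": -0.1,"twist": 0,"gripper": -1}
    - {"x": 0,"y": 0,"z": -0.3,"twist": 0,"gripper": -1}
    - {"x": 0,"y": 0,"z": -0.3,"twist": 0,"gripper": -1}
    - {"x": 0,"y": 0,"z": -0.3,"twist": 0,"gripper": -1}

```text
time: 8.25
eef_pos: [0.4692, -0.176, 0.18]
tool_rot: [-180.0, -0.0, 106.4]
wrist_force: [1.3, -1.0, 0.3]
grip_width: 0.0855
finger_force: 0.0
```

Call:
carry_out:
  commands:
    - {"x": 0,"y": 0,"z": -0.3,"twist": 0,"gripper": -1}
    - {"x": -0.029,"y": 0.217,"z": -0.2,"twist": 0.063,"gripper": -1}
    - {"x": -0.029,"y": 0.217,"z": 0,"twist": 0.063,"gripper": -1}
    - {"x": -0.029,"y": 0.217,"z": 0,"twist": 0.063,"gripper": -1}
    - {"x": -0.029,"y": 0.217,"z": 0,"twist": 0.063,"gripper": -1}
    - {"x": 0,"y": 0,"z": 0,"twist": 0,"gripper": -1}

```text
time: 8.75
eef_pos: [0.5773, -0.1646, 0.2373]
tool_rot: [180.0, -0.0, 98.8]
wrist_force: [0.6, -0.2, -0.2]
grip_width: 0.0854
finger_force: 0.0
```

Run:
```python
from h import *
s=read_state(); print(s['eef_pos'],s['tool_rot'],s['joints'].round(1))
c=read_camera('wrist'); save(c,'w2'); pickle.dump(c,open('w2.pkl','wb'))
t=read_camera('top'); save(t,'top2'); pickle.dump(t,open('top2.pkl','wb'))
m=np.array([.5754,-.1604,0]);S=R.from_euler('z',8.7,degrees=True).as_matrix()
im=c['color'][...,::-1].copy()
for i in range(5):
    for z,col in((.086,(0,0,255)),(.066,(255,0,0))):
        u=proj(c,m+S@[0,.11-.055*i,z])[0]; print(i+1,z,u.round(1)); cv2.circle(im,tuple(int(v) for v in u.round()),2,col,-1)
cv2.imwrite('pics/w2o.png',im)
```

```text
[ 0.57726194 -0.16457301  0.23726621] [ 1.79990266e+02 -2.42228053e-02  9.88159603e+01] [-15.9  24.5  15.9  81.4   0.   65.3]
1 0.086 [315.   46.4]
1 0.066 [315.1  49. ]
2 0.086 [314.9 115.7]
2 0.066 [315.  113.8]
3 0.086 [314.9 177.2]
3 0.066 [315.  171.9]
4 0.086 [314.8 232. ]
4 0.066 [314.9 223.9]
5 0.086 [314.8 281. ]
5 0.066 [314.9 270.7]
```

View pics/w2o.png

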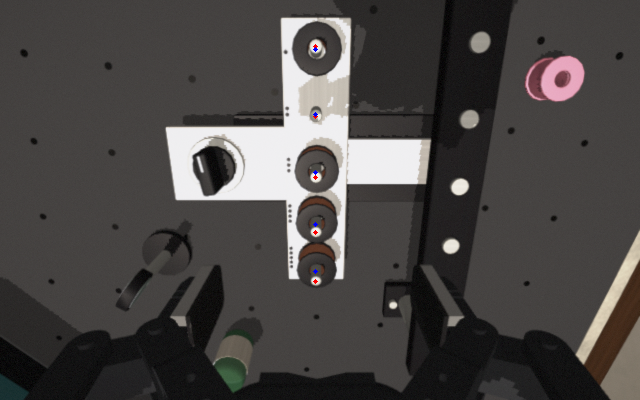

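The overlay dots sit on the spindle tops within about 1 px: spindle 1 (316,47), 2 bare (316,115), 3 (315,175), 4 (315,230) and 5 (316,280). The knob at (212,170) is across the rail. Next I'll fetch coil 1 and measure the tray in the top view.

```bash
cat >> h.py <<'E'
def tray(t,box=(190,150,300,300)):
    x0,y0,x1,y1=box; sc=6
    g=cv2.resize(t["color"][y0:y1,x0:x1],None,fx=sc,fy=sc,interpolation=cv2.INTER_CUBIC).astype(int)
    v=g.min(2)
    m=((v>110)&(g.max(2)-v<60)).astype(np.uint8)
    m=cv2.morphologyEx(m,cv2.MORPH_CLOSE,np.ones((7*sc,7*sc)))
    cs,_=cv2.findContours(m,cv2.RETR_EXTERNAL,cv2.CHAIN_APPROX_NONE); k=max(cs,key=cv2.contourArea)
    b=cv2.boxPoints(cv2.minAreaRect(k)); b=(b+.5)/sc-.5+[x0,y0]
    W=np.array([onz(t,p,.012) for p in b]); ctr=W.mean(0)
    e=[W[1]-W[0],W[2]-W[1]]; L=[np.linalg.norm(q) for q in e]; d=e[int(np.argmax(L))]; d=d*np.sign(d[0])
    yaw=np.arctan2(d[1],d[0]); return ctr,np.degrees(yaw),sorted(L)
def pockets(ctr,yawd):
    S=R.from_euler('z',yawd,degrees=True).as_matrix(); return [ctr+S@[(i-2)*.055,0,0] for i in range(5)]
def to(s,p,yaw=None):
    "units along tool axes from state to point"
    y=np.radians(s['tool_rot'][2]); d=np.array(p)-s['eef_pos']
    return (np.array([d[0]*np.cos(y)+d[1]*np.sin(y), d[0]*np.sin(y)-d[1]*np.cos(y), -d[2]])/.12).round(3)
E
python3 - <<'E'
from h import *
for n in('top0','top2'): print(tray(pickle.load(open(n+'.pkl','rb'))))
c,y,_=tray(pickle.load(open('top2.pkl','rb'))); print(pockets(c,y))
print(to(read_state(),(.5588,-.0517,.050)))
E
```

```text
(array([0.52242963, 0.29157436, 0.012     ]), np.float64(-0.356833953362877), [np.float64(0.07508467075090948), np.float64(0.28665302208118887)])
(array([0.52469927, 0.29147214, 0.012     ]), np.float64(-0.23457884453183075), [np.float64(0.07500712937168885), np.float64(0.28207767748173607)])
[array([0.41470019, 0.2919225 , 0.012     ]), array([0.46969973, 0.29169732, 0.012     ]), array([0.52469927, 0.29147214, 0.012     ]), array([0.5796988 , 0.29124696, 0.012     ]), array([0.63469834, 0.29102179, 0.012     ])]
[0.953 0.017 1.565]
```

Call:
carry_out:
  commands:
    - {"x": 0.238,"y": -0.002,"z": 0,"twist": 0,"gripper": -1}
    - {"x": 0.238,"y": -0.002,"z": 0,"twist": 0,"gripper": -1}
    - {"x": 0.238,"y": -0.002,"z": 0.1,"twist": 0,"gripper": -1}
    - {"x": 0.239,"y": -0.002,"z": 0.1,"twist": 0,"gripper": -1}
    - {"x": 0,"y": 0,"z": 0,"twist": 0,"gripper": -1}

```text
time: 9.27
eef_pos: [0.5531, -0.0487, 0.2131]
tool_rot: [-179.9, -0.1, 99.1]
wrist_force: [-1.3, -0.0, 0.4]
grip_width: 0.0852
finger_force: 0.0
```

Call:
carry_out:
  commands:
    - {"x": -0.032,"y": 0.043,"z": 0.04,"twist": 0.01,"gripper": -1}
    - {"x": 0,"y": 0,"z": 0.3,"twist": 0,"gripper": -1}
    - {"x": 0,"y": 0,"z": 0.3,"twist": 0,"gripper": -1}
    - {"x": 0,"y": 0,"z": 0.3,"twist": 0,"gripper": -1}
    - {"x": 0,"y": 0,"z": 0.25,"twist": 0,"gripper": -1}
    - {"x": 0,"y": 0,"z": 0.169,"twist": 0,"gripper": -1}
    - {"x": 0,"y": 0,"z": 0,"twist": 0,"gripper": -1}

```text
time: 9.85
eef_pos: [0.5587, -0.0564, 0.0474]
tool_rot: [-179.7, -0.1, 98.5]
wrist_force: [-0.2, 0.6, -0.3]
grip_width: 0.0856
finger_force: 0.0
```

Call:
carry_out:
  commands:
    - {"x": 0,"y": 0,"z": 0,"twist": 0,"gripper": 1}
    - {"x": 0,"y": 0,"z": 0,"twist": 0,"gripper": 1}
    - {"x": 0,"y": 0,"z": 0,"twist": 0,"gripper": 1}
    - {"x": 0,"y": 0,"z": 0,"twist": 0,"gripper": 1}
    - {"x": 0,"y": 0,"z": 0,"twist": 0,"gripper": 1}
    - {"x": 0,"y": 0,"z": 0,"twist": 0,"gripper": 1}

```text
time: 10.35
eef_pos: [0.5628, -0.0557, 0.0533]
tool_rot: [179.8, 0.1, 98.6]
wrist_force: [-1.1, -0.9, 11.0]
grip_width: 0.041
finger_force: 60.1
```

Call:
carry_out:
  commands:
    - {"x": 0,"y": 0,"z": 0,"twist": 0,"gripper": 1}
    - {"x": 0,"y": 0,"z": 0,"twist": 0,"gripper": 1}
    - {"x": 0,"y": 0,"z": 0,"twist": 0,"gripper": 1}

```text
time: 10.6
eef_pos: [0.5628, -0.0556, 0.0533]
tool_rot: [179.8, 0.1, 98.6]
wrist_force: [-1.4, -0.2, 11.1]
grip_width: 0.041
finger_force: 60.1
```

Run:
```python
from h import *
for i in range(3):
    s=read_state(); print(s['eef_pos'].round(4),s['tool_rot'].round(2),s['wrist_force'].round(1),s['joints'].round(2)); c=read_camera('wrist')
save(c,'w3')
```

```text
[ 0.5628 -0.0556  0.0533] [1.7979e+02 7.0000e-02 9.8610e+01] [-1.4 -0.2 11.1] [-5.640e+00  2.505e+01 -1.061e+01  5.413e+01 -2.000e-02  7.575e+01]
[ 0.5628 -0.0557  0.0533] [1.7979e+02 7.0000e-02 9.8610e+01] [-1.5 -2.4 11. ] [-5.640e+00  2.505e+01 -1.060e+01  5.413e+01 -2.000e-02  7.575e+01]
[ 0.5628 -0.0557  0.0533] [1.798e+02 7.000e-02 9.861e+01] [-0.5 -1.1 12.2] [-5.640e+00  2.505e+01 -1.061e+01  5.413e+01 -2.000e-02  7.575e+01]
```

View pics/w3.png

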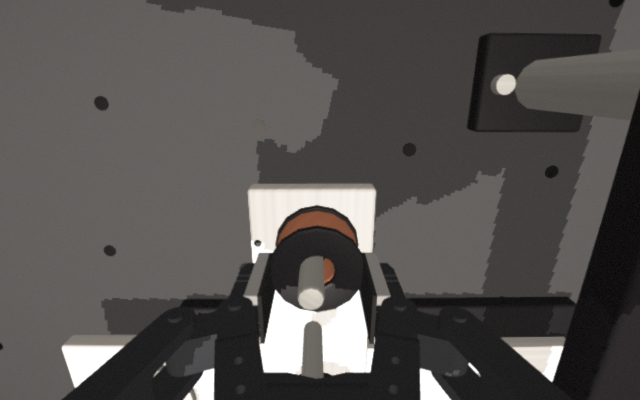

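The coil is gripped, but the pads sit a few mm short of its centre: the spindle top is at (312,298) and the coil top centre at about (318,268). Readings taken straight after fast moves overshoot, so I'll rest before reading from now on. Working out the offset, then regripping.

Run:
```python
from h import *
c=read_camera('wrist'); s=read_state()
p=onz(c,(312,298),.086); print(p, onz(c,(318,269),.066), s['eef_pos'], to(s,[*p[:2],.0533]))
```

```text
[ 0.56035511 -0.0506356   0.086     ] [ 0.56268013 -0.04923395  0.066     ] [ 0.56277485 -0.05567915  0.05331822] [ 0.045 -0.014  0.   ]
```

Call:
carry_out:
  commands:
    - {"x": 0,"y": 0,"z": 0,"twist": 0,"gripper": 0}
    - {"x": 0,"y": 0,"z": 0,"twist": 0,"gripper": -0.5}
    - {"x": 0.045,"y": -0.005,"z": 0,"twist": 0,"gripper": -0.5}
    - {"x": 0,"y": 0,"z": 0,"twist": 0,"gripper": 0}
    - {"x": 0,"y": 0,"z": 0,"twist": 0,"gripper": 1}
    - {"x": 0,"y": 0,"z": 0,"twist": 0,"gripper": 1}
    - {"x": 0,"y": 0,"z": 0,"twist": 0,"gripper": 1}
    - {"x": 0,"y": 0,"z": 0,"twist": 0,"gripper": 1}

```text
time: 11.47
eef_pos: [0.5601, -0.0497, 0.0516]
tool_rot: [180.0, -0.0, 98.6]
wrist_force: [-1.5, 2.8, 7.2]
grip_width: 0.0413
finger_force: 61.0
```

Call:
carry_out:
  commands:
    - {"x": 0,"y": 0,"z": 0,"twist": 0,"gripper": 1}
    - {"x": 0,"y": 0,"z": 0,"twist": 0,"gripper": 1}

```text
time: 11.63
eef_pos: [0.5602, -0.0497, 0.0516]
tool_rot: [179.9, -0.0, 98.6]
wrist_force: [-0.3, 3.0, 6.1]
grip_width: 0.0411
finger_force: 61.0
```

Call:
carry_out:
  commands:
    - {"x": 0,"y": 0,"z": -0.08,"twist": 0,"gripper": 1}
    - {"x": 0,"y": 0,"z": -0.16,"twist": 0,"gripper": 1}
    - {"x": 0,"y": 0,"z": -0.16,"twist": 0,"gripper": 1}
    - {"x": 0,"y": 0,"z": -0.16,"twist": 0,"gripper": 1}
    - {"x": 0,"y": 0,"z": -0.14,"twist": 0,"gripper": 1}
    - {"x": 0,"y": 0,"z": 0,"twist": 0,"gripper": 1}
    - {"x": 0,"y": 0,"z": 0,"twist": 0,"gripper": 1}

```text
time: 12.22
eef_pos: [0.5603, -0.0502, 0.1361]
tool_rot: [179.9, 0.0, 98.6]
wrist_force: [-0.1, 0.3, -2.6]
grip_width: 0.0411
finger_force: 60.9
```

Call:
carry_out:
  commands:
    - {"x": 0.15,"y": -0.039,"z": 0,"twist": 0,"gripper": 1}
    - {"x": 0.25,"y": -0.064,"z": 0,"twist": 0,"gripper": 1}
    - {"x": 0.25,"y": -0.064,"z": 0,"twist": 0,"gripper": 1}
    - {"x": 0.25,"y": -0.064,"z": 0,"twist": 0,"gripper": 1}
    - {"x": 0.25,"y": -0.064,"z": 0,"twist": 0,"gripper": 1}
    - {"x": 0.25,"y": -0.064,"z": 0,"twist": 0,"gripper": 1}
    - {"x": 0.25,"y": -0.064,"z": 0,"twist": 0,"gripper": 1}
    - {"x": 0.25,"y": -0.064,"z": 0,"twist": 0,"gripper": 1}

```text
time: 12.88
eef_pos: [0.4664, 0.1675, 0.1342]
tool_rot: [-179.9, 0.0, 98.6]
wrist_force: [0.9, -0.5, -1.8]
grip_width: 0.0412
finger_force: 60.9
```

Call:
carry_out:
  commands:
    - {"x": 0.25,"y": -0.064,"z": 0,"twist": 0,"gripper": 1}
    - {"x": 0.25,"y": -0.064,"z": 0,"twist": 0,"gripper": 1}
    - {"x": 0.25,"y": -0.064,"z": 0,"twist": -0.1,"gripper": 1}
    - {"x": 0.25,"y": -0.064,"z": 0,"twist": 0,"gripper": 1}
    - {"x": 0.1,"y": -0.026,"z": 0,"twist": -0.2,"gripper": 1}
    - {"x": 0,"y": 0,"z": 0,"twist": -0.22,"gripper": 1}
    - {"x": 0,"y": 0,"z": 0,"twist": -0.22,"gripper": 1}
    - {"x": 0,"y": 0,"z": 0,"twist": -0.22,"gripper": 1}

```text
time: 13.55
eef_pos: [0.4117, 0.291, 0.1341]
tool_rot: [-179.9, 0.0, 127.8]
wrist_force: [-0.4, -0.3, -0.9]
grip_width: 0.0409
finger_force: 60.9
```

Call:
carry_out:
  commands:
    - {"x": 0,"y": 0,"z": 0,"twist": -0.22,"gripper": 1}
    - {"x": 0,"y": 0,"z": 0,"twist": -0.22,"gripper": 1}
    - {"x": 0,"y": 0,"z": 0,"twist": -0.22,"gripper": 1}
    - {"x": 0,"y": 0,"z": 0,"twist": -0.22,"gripper": 1}
    - {"x": 0,"y": 0,"z": 0,"twist": -0.22,"gripper": 1}
    - {"x": 0,"y": 0,"z": 0,"twist": -0.22,"gripper": 1}
    - {"x": 0,"y": 0,"z": 0,"twist": -0.22,"gripper": 1}
    - {"x": 0,"y": 0,"z": 0,"twist": -0.21,"gripper": 1}

```text
time: 14.22
eef_pos: [0.412, 0.2906, 0.1341]
tool_rot: [-179.9, -0.1, -179.8]
wrist_force: [-0.2, 0.1, -0.4]
grip_width: 0.0411
finger_force: 60.9
```

Call:
carry_out:
  commands:
    - {"x": 0,"y": 0,"z": 0,"twist": 0,"gripper": 1}
    - {"x": 0,"y": 0,"z": 0,"twist": 0,"gripper": 1}
    - {"x": 0,"y": 0,"z": 0,"twist": 0,"gripper": 1}

```text
time: 14.47
eef_pos: [0.4123, 0.2909, 0.1347]
tool_rot: [-180.0, -0.0, 179.7]
wrist_force: [0.7, -0.1, -1.8]
grip_width: 0.0413
finger_force: 60.9
```

Run:
```python
from h import *
s=read_state(); print(s['eef_pos'].round(4),s['tool_rot'].round(2),s['joints'].round(1),s['grip_width'])
c=read_camera('wrist'); save(c,'w4'); pickle.dump(c,open('w4.pkl','wb'))
t=read_camera('top'); pickle.dump(t,open('top4.pkl','wb')); print(tray(t))
im=c['color'][...,::-1].copy()
for p in pockets(np.array([.5247,.2915,.012]),-.23):
    for d in ((.025,.025),(.025,-.025),(-.025,.025),(-.025,-.025)):
        u=proj(c,p+[*d,0])[0]; print(u.round(0),end=' '); 
        cv2.circle(im,tuple(int(v) for v in np.clip(u,-99,999).round()),2,(0,0,255),-1)
cv2.imwrite('pics/w4o.png',im)
```

```text
[0.4123 0.2909 0.1347] [-1.7997e+02 -4.0000e-02  1.7970e+02] [ 35.2  15.  -12.5  62.5  -0.   35.5] 0.04125855312564505
(array([0.5221914 , 0.29155901, 0.012     ]), np.float64(-0.42673178346071683), [np.float64(0.07516782886080926), np.float64(0.28618157663693605)])
[346. 221.] [289. 221.] [348. 164.] [287. 164.] [345. 276.] [290. 276.] [346. 226.] [289. 226.] [343. 325.] [292. 325.] [344. 280.] [290. 281.] [342. 368.] [293. 368.] [343. 329.] [292. 329.] [340. 407.] [295. 407.] [341. 372.] [293. 372.]
```

View pics/w4o.png

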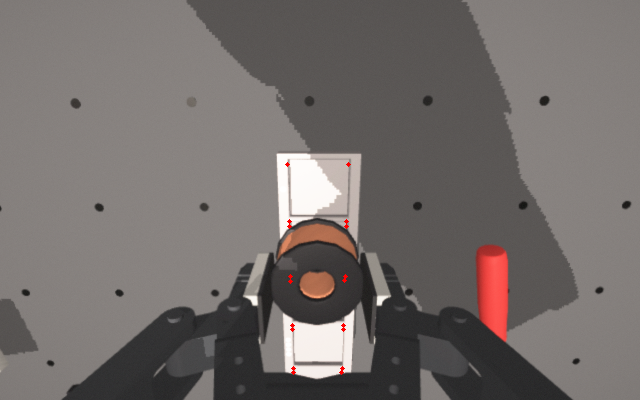

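Coil 1 is held above the tray, seen at (317,283). Pocket 1 spans about (289..349, 160..217), a few px nearer than the top view predicted. I'll measure the tray edges to sub-pixel in the wrist view.

```bash
cat >> h.py <<'E'
def edge(g,fixed,lo,hi,axis,sign):
    "subpixel strongest edge; axis 0: search rows at column fixed"
    v=(g[lo:hi,fixed-1:fixed+2].mean(1) if axis==0 else g[fixed-1:fixed+2,lo:hi].mean(0)).astype(float)
    d=np.convolve(v,[1,1,0,-1,-1],'same')*sign; d[:3]=d[-3:]=0
    i=int(np.argmax(d)); w=np.clip(d[i-2:i+3],0,None); return lo+(w*np.arange(i-2,i+3)).sum()/w.sum(), d[i]
def med(L): 
    L=np.array(L); return L[np.abs(L-np.median(L))<2]
E
python3 - <<'E'
from h import *
c=pickle.load(open('w4.pkl','rb')); g=c['color'].min(2)
print(g[140:230,300]); print(g[180,262:300], g[180,336:372]);
near=[onz(c,(u,edge(g,u,142,165,0,1)[0]),0.)[0] for u in range(295,345,5)]
l=[(onz(c,(edge(g,r,264,287,1,1)[0],r),.012)) for r in range(160,216,6)]
rr=[(onz(c,(edge(g,r,351,374,1,-1)[0],r),.012)) for r in range(160,216,6)]
print(np.round(near,4)); print(np.round([p[:2] for p in l],4).tolist()); print(np.round([p[:2] for p in rr],4).tolist())
for v in (159,160,216,217,218): print(v,onz(c,(319,v),.012))
E
```

```text
[129 129 128 129 131 128 130 129 129 128 125 113 114 177 248 251 250 249
 238 227 249 250 250 250 250 250 250 250 250 250 250 250 250 249 250 250
 249 249 249 250 249 249 249 249 249 249 249 249 249 249 248 248 248 248
 248 247 248 248 248 248 248 247 247 247 247 247 247 247 247 247 247 246
 246 242 209 125 158 220 240 245 236 161  63  47  57  66  70  71  76  76]
[129 129 129 129 130 130 130 128 129 131 128 130 129 130 135 175 242 249
 250 250 250 250 250 250 249 233 165 151 186 243 249 249 250 250 250 249
 249 249] [179 178 180 178 178 179 179 180 178 179 179 172 128 133 159 173 177 178
 177 177 176 177 177 168 115  86  85  85  86  84  86  85  86  86  85  85]
[0.3829 0.3829 0.3829 0.3832 0.3829 0.383  0.383  0.383  0.383  0.3831]
[[0.3861, 0.2586], [0.3911, 0.2586], [0.3962, 0.2586], [0.4013, 0.2585], [0.4065, 0.2585], [0.4117, 0.2586], [0.417, 0.2585], [0.4224, 0.2584], [0.4278, 0.2585], [0.4333, 0.2584]]
[[0.3864, 0.3272], [0.3914, 0.327], [0.3965, 0.3271], [0.4016, 0.3271], [0.4068, 0.3271], [0.412, 0.327], [0.4173, 0.327], [0.4227, 0.327], [0.4282, 0.3271], [0.4337, 0.3268]]
159 [0.38545349 0.29330885 0.012     ]
160 [0.38628063 0.29330675 0.012     ]
216 [0.4353556  0.29318315 0.012     ]
217 [0.43628466 0.29318083 0.012     ]
218 [0.43721571 0.29317851 0.012     ]
```

Run:
```python
from h import *
c=pickle.load(open('w4.pkl','rb')); f=c['color'].astype(int)
h=f[250:310,285:350]; m=((h[...,0]-h[...,2]>60)&(h[...,0]>150)).astype(np.uint8)
n,l,st,ce=cv2.connectedComponentsWithStats(m); print([(st[i],ce[i]+[285,250]) for i in range(1,n) if st[i,4]>50])
for z in (.147,.149,.151): print(onz(c,(317,284),z), onz(c,(317.5,274),z))
s=read_state(); print(to(s,(.4103,.2928,.0225)))
```

```text
[(array([ 15,  22,  34,  26, 704], dtype=int32), array([316.64204545, 284.61931818]))]
[0.41467389 0.29143486 0.147     ] [0.40941249 0.29168472 0.147     ]
[0.41335885 0.29143901 0.149     ] [0.40817779 0.29168506 0.149     ]
[0.41204382 0.29144316 0.151     ] [0.4069431  0.29168539 0.151     ]
[0.018 0.015 0.937]
```

Call:
carry_out:
  commands:
    - {"x": 0.023,"y": 0.013,"z": 0.1,"twist": 0,"gripper": 1}
    - {"x": 0,"y": 0,"z": 0.25,"twist": 0,"gripper": 1}
    - {"x": 0,"y": 0,"z": 0.25,"twist": 0,"gripper": 1}
    - {"x": 0,"y": 0,"z": 0.15,"twist": 0,"gripper": 1}
    - {"x": 0,"y": 0,"z": 0.08,"twist": 0,"gripper": 1}
    - {"x": 0,"y": 0,"z": 0.06,"twist": 0,"gripper": 1}
    - {"x": 0,"y": 0,"z": 0.05,"twist": 0,"gripper": 1}
    - {"x": 0,"y": 0,"z": 0,"twist": 0,"gripper": 1}

```text
time: 15.23
eef_pos: [0.41, 0.2928, 0.0223]
tool_rot: [180.0, 0.0, 179.9]
wrist_force: [-0.3, -0.5, -1.1]
grip_width: 0.0411
finger_force: 60.9
```

Call:
carry_out:
  commands:
    - {"x": 0,"y": 0,"z": 0,"twist": 0,"gripper": 1}
    - {"x": 0,"y": 0,"z": 0,"twist": 0,"gripper": 1}

```text
time: 15.4
eef_pos: [0.4104, 0.293, 0.0232]
tool_rot: [180.0, 0.1, 179.9]
wrist_force: [1.1, -0.1, -0.1]
grip_width: 0.0413
finger_force: 60.9
```

Call:
carry_out:
  commands:
    - {"x": 0,"y": 0,"z": 0.01,"twist": 0,"gripper": 1}
    - {"x": 0,"y": 0,"z": 0,"twist": 0,"gripper": 0.2}
    - {"x": 0,"y": 0,"z": 0,"twist": 0,"gripper": -0.3}
    - {"x": 0,"y": 0,"z": 0,"twist": 0,"gripper": -1}
    - {"x": 0,"y": 0,"z": 0,"twist": 0,"gripper": -1}
    - {"x": 0,"y": 0,"z": 0,"twist": 0,"gripper": -1}
    - {"x": 0,"y": 0,"z": -0.1,"twist": 0,"gripper": -1}
    - {"x": 0,"y": 0,"z": -0.3,"twist": 0,"gripper": -1}

```text
time: 16.07
eef_pos: [0.4074, 0.2909, 0.066]
tool_rot: [-179.8, -0.3, 179.9]
wrist_force: [-0.2, -0.1, -1.6]
grip_width: 0.0853
finger_force: 0.0
```

Call:
carry_out:
  commands:
    - {"x": 0,"y": 0,"z": -0.3,"twist": 0,"gripper": -1}
    - {"x": 0,"y": 0,"z": -0.3,"twist": 0,"gripper": -1}
    - {"x": 0,"y": 0,"z": -0.1,"twist": 0,"gripper": -1}
    - {"x": 0,"y": 0,"z": 0,"twist": 0,"gripper": -1}
    - {"x": 0,"y": 0,"z": 0,"twist": 0,"gripper": -1}
    - {"x": 0,"y": 0,"z": 0,"twist": 0,"gripper": -1}

```text
time: 16.57
eef_pos: [0.4093, 0.2923, 0.1521]
tool_rot: [-179.9, -0.1, 179.9]
wrist_force: [0.2, -0.2, 0.2]
grip_width: 0.0858
finger_force: 0.0
```

Run:
```python
from h import *
s=read_state(); print(s['eef_pos'].round(4),s['tool_rot'].round(2),s['joints'].round(1),s['grip_width'])
c=read_camera('wrist'); save(c,'w5'); pickle.dump(c,open('w5.pkl','wb'))
print(proj(c,[.4103,.2928,.036]),proj(c,[.4103+.022,.2928,.036]),proj(c,[.4103-.022,.2928,.036]))
```

```text
[0.4093 0.2923 0.1521] [-1.7995e+02 -7.0000e-02  1.7991e+02] [ 35.5  14.3 -10.9  64.9  -0.   35.6] 0.08584659262006053
[[316.82778571 194.10302179]] [[316.84853512 218.90461866]] [[316.80588704 167.97054729]]
```

View pics/w5.png

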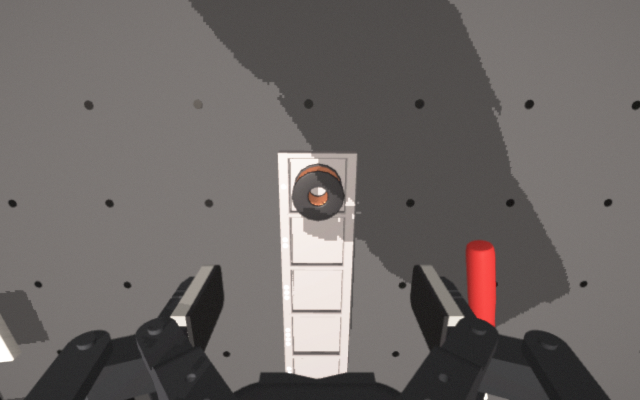

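Coil 1 sits flat in pocket 1, centred at (318,195) against the predicted (317,194). Next is coil 3 (spindle 2 is bare).

Call:
carry_out:
  commands:
    - {"x": 0,"y": 0,"z": 0,"twist": 0.2256,"gripper": -1}
    - {"x": 0,"y": 0,"z": 0,"twist": 0.2256,"gripper": -1}
    - {"x": 0,"y": 0,"z": 0,"twist": 0.2256,"gripper": -1}
    - {"x": 0,"y": 0,"z": 0,"twist": 0.2256,"gripper": -1}
    - {"x": 0,"y": 0,"z": 0,"twist": 0.2256,"gripper": -1}
    - {"x": 0,"y": 0,"z": 0,"twist": 0.2256,"gripper": -1}

```text
time: 17.12
eef_pos: [0.4092, 0.2922, 0.1518]
tool_rot: [-179.9, -0.0, 139.0]
wrist_force: [1.0, 0.5, 0.2]
grip_width: 0.0851
finger_force: 0.0
```

Call:
carry_out:
  commands:
    - {"x": 0,"y": 0,"z": 0,"twist": 0.2256,"gripper": -1}
    - {"x": 0,"y": 0,"z": 0,"twist": 0.2256,"gripper": -1}
    - {"x": 0,"y": 0,"z": 0,"twist": 0.2256,"gripper": -1}
    - {"x": 0,"y": 0,"z": 0,"twist": 0.2256,"gripper": -1}
    - {"x": 0,"y": 0,"z": 0,"twist": 0.2256,"gripper": -1}
    - {"x": 0,"y": 0,"z": 0,"twist": 0.2256,"gripper": -1}

```text
time: 17.62
eef_pos: [0.4092, 0.2922, 0.1518]
tool_rot: [-179.9, 0.1, 98.4]
wrist_force: [0.0, -0.3, -0.3]
grip_width: 0.0852
finger_force: 0.0
```

Call:
carry_out:
  commands:
    - {"x": -0.14,"y": 0.029,"z": 0,"twist": 0,"gripper": -1}
    - {"x": -0.24,"y": 0.05,"z": 0,"twist": 0,"gripper": -1}
    - {"x": -0.24,"y": 0.05,"z": 0,"twist": 0,"gripper": -1}
    - {"x": -0.24,"y": 0.05,"z": 0,"twist": 0,"gripper": -1}
    - {"x": -0.24,"y": 0.05,"z": 0,"twist": 0,"gripper": -1}
    - {"x": -0.24,"y": 0.05,"z": 0,"twist": 0,"gripper": -1}
    - {"x": -0.24,"y": 0.05,"z": 0,"twist": 0,"gripper": -1}
    - {"x": -0.24,"y": 0.05,"z": 0,"twist": 0,"gripper": -1}

```text
time: 18.28
eef_pos: [0.4873, 0.0821, 0.1519]
tool_rot: [-179.9, 0.0, 98.7]
wrist_force: [0.1, -0.0, -0.2]
grip_width: 0.0856
finger_force: 0.0
```

Call:
carry_out:
  commands:
    - {"x": -0.24,"y": 0.05,"z": 0,"twist": 0,"gripper": -1}
    - {"x": -0.24,"y": 0.05,"z": 0,"twist": 0,"gripper": -1}
    - {"x": -0.24,"y": 0.05,"z": 0,"twist": 0,"gripper": -1}
    - {"x": -0.24,"y": 0.05,"z": 0,"twist": 0,"gripper": -1}
    - {"x": -0.24,"y": 0.05,"z": 0,"twist": 0,"gripper": -1}
    - {"x": -0.24,"y": 0.05,"z": 0,"twist": 0,"gripper": -1}
    - {"x": -0.24,"y": 0.05,"z": 0,"twist": 0,"gripper": -1}
    - {"x": -0.24,"y": 0.05,"z": 0,"twist": 0,"gripper": -1}

```text
time: 18.95
eef_pos: [0.5697, -0.1382, 0.1517]
tool_rot: [-179.9, -0.1, 98.7]
wrist_force: [0.6, 0.2, 0.3]
grip_width: 0.0854
finger_force: 0.0
```

Call:
carry_out:
  commands:
    - {"x": -0.19,"y": 0.032,"z": 0,"twist": 0,"gripper": -1}
    - {"x": 0,"y": 0,"z": 0,"twist": 0,"gripper": -1}
    - {"x": 0,"y": 0,"z": 0,"twist": 0,"gripper": -1}
    - {"x": 0,"y": 0,"z": 0,"twist": 0,"gripper": -1}

```text
time: 19.28
eef_pos: [0.5767, -0.1583, 0.1521]
tool_rot: [-179.9, -0.1, 98.7]
wrist_force: [0.2, 0.2, 0.1]
grip_width: 0.0852
finger_force: 0.0
```

```bash
cat >> h.py <<'E'
M=np.array([.5768,-.1592,0])
def spindle(i): return M+R.from_euler('z',8.7,degrees=True).as_matrix()@[0,.165-.055*i,0]
E
python3 - <<'E'
from h import *
s=read_state(); print(s['eef_pos'].round(4),s['tool_rot'].round(2),s['joints'].round(1))
p=spindle(3); print(p,to(s,[*p[:2],.0520]))
c=read_camera('wrist');save(c,'w6');pickle.dump(c,open('w6.pkl','wb'))
u=proj(c,[*p[:2],.086])[0]; print('top',u); x0,y0=int(u[0])-25,int(u[1])-25
print(blobs(c,(x0,y0,x0+50,y0+50),170,15,600))
E
```

```text
[ 0.5767 -0.1583  0.1521] [-1.799e+02 -6.000e-02  9.869e+01] [-15.4  25.3   4.8  69.6   0.   66. ]
[ 0.5768 -0.1592  0.    ] [-0.007 -0.     0.834]
top [316.28185151 217.67269235]
[((np.float64(315.94), np.float64(218.36)), np.float64(143.9375)), ((np.float64(296.0), np.float64(232.84)), np.float64(191.8125)), ((np.float64(336.35), np.float64(231.73)), np.float64(50.25))]
```

Call:
carry_out:
  commands:
    - {"x": -0.005,"y": 0,"z": 0.1,"twist": 0,"gripper": -1}
    - {"x": 0,"y": 0,"z": 0.22,"twist": 0,"gripper": -1}
    - {"x": 0,"y": 0,"z": 0.22,"twist": 0,"gripper": -1}
    - {"x": 0,"y": 0,"z": 0.17,"twist": 0,"gripper": -1}
    - {"x": 0,"y": 0,"z": 0.084,"twist": 0,"gripper": -1}
    - {"x": 0,"y": 0,"z": 0.04,"twist": 0,"gripper": -0.5}
    - {"x": 0,"y": 0,"z": 0,"twist": 0,"gripper": 0}
    - {"x": 0,"y": 0,"z": 0,"twist": 0,"gripper": 1}

```text
time: 20.0
eef_pos: [0.578, -0.1593, 0.0541]
tool_rot: [179.9, 0.0, 98.7]
wrist_force: [0.2, 0.2, 0.3]
grip_width: 0.0515
finger_force: 0.0
```

Call:
carry_out:
  commands:
    - {"x": 0,"y": 0,"z": 0,"twist": 0,"gripper": 1}
    - {"x": 0,"y": 0,"z": 0,"twist": 0,"gripper": 1}
    - {"x": 0,"y": 0,"z": 0,"twist": 0,"gripper": 1}
    - {"x": 0,"y": 0,"z": 0,"twist": 0,"gripper": 1}
    - {"x": 0,"y": 0,"z": 0,"twist": 0,"gripper": 1}
    - {"x": 0,"y": 0,"z": 0,"twist": 0,"gripper": 1}

```text
time: 20.5
eef_pos: [0.5786, -0.1595, 0.0549]
tool_rot: [179.8, 0.0, 98.7]
wrist_force: [0.7, 2.1, 7.8]
grip_width: 0.041
finger_force: 61.4
```

Call:
carry_out:
  commands:
    - {"x": 0,"y": 0,"z": -0.08,"twist": 0,"gripper": 1}
    - {"x": 0,"y": 0,"z": -0.16,"twist": 0,"gripper": 1}
    - {"x": 0,"y": 0,"z": -0.16,"twist": 0,"gripper": 1}
    - {"x": 0,"y": 0,"z": -0.16,"twist": 0,"gripper": 1}
    - {"x": 0,"y": 0,"z": -0.14,"twist": 0,"gripper": 1}
    - {"x": 0,"y": 0,"z": 0,"twist": 0,"gripper": 1}

```text
time: 21.0
eef_pos: [0.5792, -0.16, 0.1418]
tool_rot: [179.7, 0.1, 98.7]
wrist_force: [1.1, -0.2, -0.5]
grip_width: 0.0406
finger_force: 60.9
```

Call:
carry_out:
  commands:
    - {"x": 0.14,"y": 0.003,"z": 0,"twist": 0,"gripper": 1}
    - {"x": 0.24,"y": 0.006,"z": 0,"twist": 0,"gripper": 1}
    - {"x": 0.24,"y": 0.006,"z": 0,"twist": 0,"gripper": 1}
    - {"x": 0.24,"y": 0.006,"z": 0,"twist": 0,"gripper": 1}
    - {"x": 0.24,"y": 0.006,"z": 0,"twist": 0,"gripper": 1}
    - {"x": 0.24,"y": 0.006,"z": 0,"twist": 0,"gripper": 1}
    - {"x": 0.24,"y": 0.006,"z": 0,"twist": 0,"gripper": 1}
    - {"x": 0.24,"y": 0.006,"z": 0,"twist": 0,"gripper": 1}

```text
time: 21.67
eef_pos: [0.5493, 0.0585, 0.1374]
tool_rot: [180.0, 0.0, 98.7]
wrist_force: [0.9, -1.2, -0.4]
grip_width: 0.0406
finger_force: 60.8
```

Call:
carry_out:
  commands:
    - {"x": 0.24,"y": 0.006,"z": 0,"twist": 0,"gripper": 1}
    - {"x": 0.24,"y": 0.006,"z": 0,"twist": 0,"gripper": 1}
    - {"x": 0.24,"y": 0.006,"z": 0,"twist": 0,"gripper": 1}
    - {"x": 0.24,"y": 0.006,"z": 0,"twist": 0,"gripper": 1}
    - {"x": 0.24,"y": 0.006,"z": 0,"twist": 0,"gripper": 1}
    - {"x": 0.24,"y": 0.006,"z": 0,"twist": 0,"gripper": 1}
    - {"x": 0.24,"y": 0.006,"z": 0,"twist": 0,"gripper": 1}
    - {"x": 0.18,"y": 0.003,"z": 0,"twist": 0,"gripper": 1}

```text
time: 22.33
eef_pos: [0.5208, 0.2808, 0.1373]
tool_rot: [180.0, -0.0, 98.7]
wrist_force: [0.4, 0.5, -1.0]
grip_width: 0.0405
finger_force: 60.8
```

Call:
carry_out:
  commands:
    - {"x": 0.12,"y": 0,"z": 0,"twist": 0,"gripper": 1}
    - {"x": 0,"y": 0,"z": 0,"twist": -0.2258,"gripper": 1}
    - {"x": 0,"y": 0,"z": 0,"twist": -0.2258,"gripper": 1}
    - {"x": 0,"y": 0,"z": 0,"twist": -0.2258,"gripper": 1}
    - {"x": 0,"y": 0,"z": 0,"twist": -0.2258,"gripper": 1}
    - {"x": 0,"y": 0,"z": 0,"twist": -0.2258,"gripper": 1}
    - {"x": 0,"y": 0,"z": 0,"twist": -0.2258,"gripper": 1}
    - {"x": 0,"y": 0,"z": 0,"twist": -0.2258,"gripper": 1}

```text
time: 23.0
eef_pos: [0.5192, 0.2925, 0.1372]
tool_rot: [-180.0, 0.0, 146.4]
wrist_force: [-0.4, 0.6, -0.8]
grip_width: 0.0408
finger_force: 60.8
```

Call:
carry_out:
  commands:
    - {"x": 0,"y": 0,"z": 0,"twist": -0.2258,"gripper": 1}
    - {"x": 0,"y": 0,"z": 0,"twist": -0.2258,"gripper": 1}
    - {"x": 0,"y": 0,"z": 0,"twist": -0.2258,"gripper": 1}
    - {"x": 0,"y": 0,"z": 0,"twist": -0.2258,"gripper": 1}
    - {"x": 0,"y": 0,"z": 0,"twist": -0.2258,"gripper": 1}
    - {"x": 0,"y": 0,"z": 0,"twist": 0,"gripper": 1}
    - {"x": 0,"y": 0,"z": 0,"twist": 0,"gripper": 1}
    - {"x": 0,"y": 0,"z": 0,"twist": 0,"gripper": 1}

```text
time: 23.67
eef_pos: [0.5192, 0.2928, 0.1372]
tool_rot: [-180.0, -0.0, 179.7]
wrist_force: [-0.1, -1.0, -0.6]
grip_width: 0.0402
finger_force: 60.8
```

Run:
```python
from h import *
s=read_state(); print(s['eef_pos'].round(4),s['tool_rot'].round(2),s['joints'].round(1),s['grip_width'])
c=read_camera('wrist'); save(c,'w7'); pickle.dump(c,open('w7.pkl','wb'))
t=read_camera('top'); save(t,'top7'); pickle.dump(t,open('top7.pkl','wb')); print(tray(t))
g=c['color'].min(2)
C=np.array([.5203,.2928,.012]); print([proj(c,C+d)[0].round(1) for d in ((-.14,.034,0),(-.14,-.034,0),(-.06,.034,0),(-.06,-.034,0))])
print(g[:60,318])
for r in range(20,220,15): print(r,[round(float(v),1) for v in (edge(g,r,262,300,1,1)+edge(g,r,335,385,1,-1))])
f=c['color'].astype(int); h=f[240:320,285:350]; m=((h[...,0]-h[...,2]>60)&(h[...,0]>150)).astype(np.uint8)
n,l,st,ce=cv2.connectedComponentsWithStats(m); print([(st[i],ce[i]+[285,240]) for i in range(1,n) if st[i,4]>50])
```

```text
[0.5192 0.2928 0.1372] [-180.     -0.    179.73] [29.4 25.3  2.6 67.3 -0.  29.7] 0.040211924531946774
(array([0.46827471, 0.35870939, 0.012     ]), np.float64(2.982418376150827), [np.float64(0.2297524913469534), np.float64(0.3881219916288178)])
[array([362.8,   3.9]), array([267.7,   4.4]), array([358.9, 118.1]), array([272.8, 118.5])]
[ 77  76  75  80 105 154 165 166 166 165 162 123 111  76  48  57  63  67
  67  67  66  68  68  67  68  67  67  68  67  68  69  68  65  68  67  55
  49  55  66  68  65  84 137 165 168 168 170 170 169 170 170 170 168 168
 167 169 168 171 170 170]
20 [268.3, 148.0, 362.6, 166.0]
35 [268.6, 248.7, 362.0, 170.0]
50 [269.2, 249.7, 361.3, 168.3]
65 [269.8, 248.3, 360.8, 172.7]
80 [270.4, 251.0, 360.1, 167.3]
95 [270.9, 248.7, 359.7, 171.7]
110 [271.7, 241.3, 358.9, 168.7]
125 [272.2, 245.7, 358.3, 155.7]
140 [272.9, 240.7, 357.8, 169.7]
155 [273.4, 241.3, 357.1, 158.3]
170 [274.0, 233.7, 356.4, 149.7]
185 [274.8, 239.0, 355.9, 293.0]
200 [275.3, 228.7, 355.2, 150.0]
215 [276.0, 224.0, 354.8, 153.7]
[(array([ 16,  27,  33,  25, 622], dtype=int32), array([316.14308682, 279.11093248]))]
```

```bash
cat >> h.py <<'E'
def bore(c,z,roi=(285,240,350,320)):
    x0,y0,x1,y1=roi; h=c['color'].astype(int)[y0:y1,x0:x1]; m=((h[...,0]-h[...,2]>60)&(h[...,0]>150)).astype(np.uint8)
    n,l,st,ce=cv2.connectedComponentsWithStats(m); i=1+np.argmax(st[1:,4]); uv=ce[i]+[x0,y0]; return st[i,4],uv,onz(c,uv,z)
E
python3 - <<'E'
from h import *
c=pickle.load(open('w7.pkl','rb')); s=read_state()
for z in(.146,.1483,.150): print(bore(c,z))
print(bore(pickle.load(open('w4.pkl','rb')),.149))
E
```

```text
(np.int32(622), array([316.14308682, 279.11093248]), array([0.52119877, 0.29292136, 0.146     ]))
(np.int32(622), array([316.14308682, 279.11093248]), array([0.51972956, 0.2929307 , 0.1483    ]))
(np.int32(622), array([316.14308682, 279.11093248]), array([0.51864363, 0.29293761, 0.15      ]))
(np.int32(704), array([316.64204545, 284.61931818]), array([0.41368306, 0.29127599, 0.149     ]))
```

The tray is unmoved in the wrist view and the coil is over pocket 3 within 1 mm. Lowering.

Call:
carry_out:
  commands:
    - {"x": -0.007,"y": 0,"z": 0.1,"twist": 0,"gripper": 1}
    - {"x": 0,"y": 0,"z": 0.25,"twist": 0,"gripper": 1}
    - {"x": 0,"y": 0,"z": 0.25,"twist": 0,"gripper": 1}
    - {"x": 0,"y": 0,"z": 0.15,"twist": 0,"gripper": 1}
    - {"x": 0,"y": 0,"z": 0.08,"twist": 0,"gripper": 1}
    - {"x": 0,"y": 0,"z": 0.06,"twist": 0,"gripper": 1}
    - {"x": 0,"y": 0,"z": 0.03,"twist": 0,"gripper": 1}
    - {"x": 0,"y": 0,"z": 0,"twist": 0,"gripper": 1}

```text
time: 24.43
eef_pos: [0.5202, 0.2931, 0.0269]
tool_rot: [180.0, 0.0, 180.0]
wrist_force: [-0.1, -0.9, -0.8]
grip_width: 0.0407
finger_force: 60.8
```

Call:
carry_out:
  commands:
    - {"x": 0,"y": 0,"z": 0,"twist": 0,"gripper": 1}
    - {"x": 0,"y": 0,"z": 0,"twist": 0,"gripper": 1}

```text
time: 24.6
eef_pos: [0.5206, 0.2934, 0.0278]
tool_rot: [180.0, 0.1, 180.0]
wrist_force: [-0.0, 0.6, -0.0]
grip_width: 0.0408
finger_force: 60.8
```

Call:
carry_out:
  commands:
    - {"x": 0,"y": 0,"z": 0.02,"twist": 0,"gripper": 1}
    - {"x": 0,"y": 0,"z": 0,"twist": 0,"gripper": 1}
    - {"x": 0,"y": 0,"z": 0,"twist": 0,"gripper": 0.2}
    - {"x": 0,"y": 0,"z": 0,"twist": 0,"gripper": -0.3}
    - {"x": 0,"y": 0,"z": 0,"twist": 0,"gripper": -1}
    - {"x": 0,"y": 0,"z": 0,"twist": 0,"gripper": -1}
    - {"x": 0,"y": 0,"z": 0,"twist": 0,"gripper": -1}
    - {"x": 0,"y": 0,"z": -0.1,"twist": 0,"gripper": -1}

```text
time: 25.27
eef_pos: [0.5188, 0.2923, 0.0345]
tool_rot: [-179.9, -0.2, 180.0]
wrist_force: [0.1, 0.8, -0.4]
grip_width: 0.0853
finger_force: 0.0
```

Call:
carry_out:
  commands:
    - {"x": 0,"y": 0,"z": -0.3,"twist": 0,"gripper": -1}
    - {"x": 0,"y": 0,"z": -0.3,"twist": 0,"gripper": -1}
    - {"x": 0,"y": 0,"z": -0.3,"twist": 0,"gripper": -1}
    - {"x": 0,"y": 0,"z": -0.05,"twist": 0,"gripper": -1}
    - {"x": 0,"y": 0,"z": 0,"twist": 0,"gripper": -1}
    - {"x": 0,"y": 0,"z": 0,"twist": 0,"gripper": -1}
    - {"x": 0,"y": 0,"z": 0,"twist": 0,"gripper": -1}

```text
time: 25.85
eef_pos: [0.5193, 0.2926, 0.1488]
tool_rot: [-179.9, -0.1, 180.0]
wrist_force: [-0.1, 0.5, -0.7]
grip_width: 0.0854
finger_force: 0.0
```

```bash
cat >> h.py <<'E'
def disc(c,p,show=None):
    "centre of the black flange near predicted point p (top z)"
    u=proj(c,p)[0]; x0,y0=int(u[0])-35,int(u[1])-35; h=c['color'][max(y0,0):y0+70,x0:x0+70].max(2); y0=max(y0,0)
    m=(h<62).astype(np.uint8); m=cv2.morphologyEx(m,cv2.MORPH_CLOSE,np.ones((3,3)))
    cs,_=cv2.findContours(m,cv2.RETR_EXTERNAL,cv2.CHAIN_APPROX_NONE); k=max(cs,key=cv2.contourArea)
    (a,b),r=cv2.minEnclosingCircle(k); e=cv2.fitEllipse(cv2.convexHull(k)); uv=(e[0][0]+x0,e[0][1]+y0); return u.round(1),np.round(uv,1),np.round(e[1],1),onz(c,uv,p[2]).round(4)
E
python3 - <<'E'
from h import *
s=read_state(); print(s['eef_pos'].round(4),s['tool_rot'].round(2),s['grip_width'])
print(disc(pickle.load(open('w5.pkl','rb')),[.4103,.2928,.036]))
c=read_camera('wrist'); save(c,'w8'); pickle.dump(c,open('w8.pkl','wb'))
print(disc(c,[.5203,.2928,.036])); print(disc(c,[.4103,.2928,.036]))
p=spindle(4); y=np.radians(98.7); d=p-s['eef_pos']; print('spindle4',p,(d[0]*np.cos(y)+d[1]*np.sin(y))/.12,(d[0]*np.sin(y)-d[1]*np.cos(y))/.12)
E
```

```text
[0.5193 0.2926 0.1488] [-1.7994e+02 -1.1000e-01  1.7999e+02] 0.08537927225923737
(array([316.8, 194.1]), array([333.5, 184.6]), array([13.4, 33.1]), array([0.4022, 0.3063, 0.036 ]))
(array([316.5, 195.4]), array([315. , 214.2]), array([10.6, 28.7]), array([0.5367, 0.2916, 0.036 ]))
(array([316.5,  47.9]), array([317.6,  50.2]), array([58.9, 65.3]), array([0.4118, 0.2936, 0.036 ]))
spindle4 [ 0.58511935 -0.21356716  0.        ] -4.252535679086806 -0.09606374024282507
```

```bash
sed -i 's/h<62/h<T/; s/def disc(c,p,show=None)/def disc(c,p,T=62)/' h.py
python3 - <<'E'
from h import *
c=pickle.load(open('w8.pkl','rb'))
for T in(50,75,90,105): print(T,disc(c,[.5203,.2928,.036],T)[1:],disc(pickle.load(open('w5.pkl','rb')),[.4103,.2928,.036],T)[1:])
E
```

```text
Traceback (most recent call last):
  File "h.py", line 66, in disc
    (a,b),r=cv2.minEnclosingCircle(k); e=cv2.fitEllipse(cv2.convexHull(k)); uv=(e[0][0]+x0,e[0][1]+y0); return u.round(1),np.round(uv,1),np.round(e[1],1),onz(c,uv,p[2]).round(4)
                                         ~~~~~~~~~~~~~~^^^^^^^^^^^^^^^^^^^
cv2.error: OpenCV(4.12.0) /io/opencv/modules/imgproc/src/shapedescr.cpp:361: error: (-201:Incorrect size of input array) There should be at least 5 points to fit the ellipse in function 'fitEllipseNoDirect'
```

Run:
```python
from h import *
c=pickle.load(open('w8.pkl','rb'))
for T in(70,80,90,105,120): print(T,disc(c,[.5203,.2928,.036],T)[1:],disc(pickle.load(open('w5.pkl','rb')),[.4103,.2928,.036],T)[1:])
print(c['color'][150:240:4,316].tolist())
```

```text
70 (array([314.5, 213.8]), array([11.4, 29.8]), array([0.5363, 0.2912, 0.036 ])) (array([332.4, 183.6]), array([16.8, 38.7]), array([0.4013, 0.3055, 0.036 ]))
80 (array([319.6, 194.4]), array([48. , 54.3]), array([0.5194, 0.2954, 0.036 ])) (array([319.6, 193. ]), array([48.1, 55.5]), array([0.4093, 0.2951, 0.036 ]))
90 (array([319.2, 194.3]), array([49.3, 55. ]), array([0.5194, 0.2951, 0.036 ])) (array([319.4, 193.1]), array([49. , 55.7]), array([0.4094, 0.2949, 0.036 ]))
105 (array([318.6, 193.1]), array([53. , 57.1]), array([0.5183, 0.2945, 0.036 ])) (array([319.1, 192.8]), array([52.4, 56.2]), array([0.4092, 0.2947, 0.036 ]))
120 (array([318.8, 193.3]), array([54.4, 58.5]), array([0.5185, 0.2947, 0.036 ])) (array([319.1, 192.9]), array([54.3, 57.5]), array([0.4093, 0.2946, 0.036 ]))
[[248, 241, 236], [192, 179, 175], [240, 230, 226], [234, 225, 220], [152, 106, 85], [129, 83, 63], [101, 95, 93], [96, 91, 90], [91, 86, 84], [87, 82, 82], [171, 160, 154], [161, 152, 147], [158, 98, 71], [175, 108, 77], [88, 73, 67], [82, 77, 76], [60, 57, 56], [58, 54, 53], [163, 153, 148], [167, 157, 152], [168, 157, 151], [167, 157, 151], [214, 199, 194]]
```

Coil 3 is seated, matching coil 1's image position within 1 px. Now coil 4.

Call:
carry_out:
  commands:
    - {"x": 0,"y": 0,"z": 0,"twist": 0.2256,"gripper": -1}
    - {"x": 0,"y": 0,"z": 0,"twist": 0.2256,"gripper": -1}
    - {"x": 0,"y": 0,"z": 0,"twist": 0.2256,"gripper": -1}
    - {"x": 0,"y": 0,"z": 0,"twist": 0.2256,"gripper": -1}
    - {"x": 0,"y": 0,"z": 0,"twist": 0.2256,"gripper": -1}
    - {"x": 0,"y": 0,"z": 0,"twist": 0.2256,"gripper": -1}

```text
time: 26.4
eef_pos: [0.5194, 0.2926, 0.1488]
tool_rot: [-179.9, -0.0, 139.0]
wrist_force: [0.8, -0.0, 0.0]
grip_width: 0.0855
finger_force: 0.0
```

Call:
carry_out:
  commands:
    - {"x": 0,"y": 0,"z": 0,"twist": 0.2256,"gripper": -1}
    - {"x": 0,"y": 0,"z": 0,"twist": 0.2256,"gripper": -1}
    - {"x": 0,"y": 0,"z": 0,"twist": 0.2256,"gripper": -1}
    - {"x": 0,"y": 0,"z": 0,"twist": 0.2256,"gripper": -1}
    - {"x": 0,"y": 0,"z": 0,"twist": 0.2256,"gripper": -1}
    - {"x": 0,"y": 0,"z": 0,"twist": 0.2256,"gripper": -1}
    - {"x": -0.08,"y": -0.002,"z": 0,"twist": 0,"gripper": -1}
    - {"x": -0.18,"y": -0.004,"z": 0,"twist": 0,"gripper": -1}

```text
time: 27.07
eef_pos: [0.5233, 0.2626, 0.149]
tool_rot: [-179.9, 0.0, 99.1]
wrist_force: [-0.2, 0.1, -0.3]
grip_width: 0.0854
finger_force: 0.0
```

Call:
carry_out:
  commands:
    - {"x": -0.24,"y": -0.005,"z": 0,"twist": 0,"gripper": -1}
    - {"x": -0.24,"y": -0.005,"z": 0,"twist": 0,"gripper": -1}
    - {"x": -0.24,"y": -0.005,"z": 0,"twist": 0,"gripper": -1}
    - {"x": -0.24,"y": -0.005,"z": 0,"twist": 0,"gripper": -1}
    - {"x": -0.24,"y": -0.005,"z": 0,"twist": 0,"gripper": -1}
    - {"x": -0.24,"y": -0.005,"z": 0,"twist": 0,"gripper": -1}
    - {"x": -0.24,"y": -0.005,"z": 0,"twist": 0,"gripper": -1}
    - {"x": -0.24,"y": -0.005,"z": 0,"twist": 0,"gripper": -1}

```text
time: 27.73
eef_pos: [0.5537, 0.0315, 0.1495]
tool_rot: [-179.9, -0.0, 99.0]
wrist_force: [0.1, -0.6, -0.7]
grip_width: 0.0852
finger_force: 0.0
```

Call:
carry_out:
  commands:
    - {"x": -0.24,"y": -0.005,"z": 0,"twist": 0,"gripper": -1}
    - {"x": -0.24,"y": -0.005,"z": 0,"twist": 0,"gripper": -1}
    - {"x": -0.24,"y": -0.005,"z": 0,"twist": 0,"gripper": -1}
    - {"x": -0.24,"y": -0.005,"z": 0,"twist": 0,"gripper": -1}
    - {"x": -0.24,"y": -0.005,"z": 0,"twist": 0,"gripper": -1}
    - {"x": -0.24,"y": -0.005,"z": 0,"twist": 0,"gripper": -1}
    - {"x": -0.24,"y": -0.005,"z": 0,"twist": 0,"gripper": -1}
    - {"x": -0.24,"y": -0.005,"z": 0,"twist": 0,"gripper": -1}

```text
time: 28.4
eef_pos: [0.5839, -0.1968, 0.1494]
tool_rot: [-179.9, -0.0, 99.0]
wrist_force: [-0.5, 0.0, 0.1]
grip_width: 0.0856
finger_force: 0.0
```

Call:
carry_out:
  commands:
    - {"x": -0.15,"y": -0.01,"z": 0,"twist": 0,"gripper": -1}
    - {"x": 0,"y": 0,"z": 0,"twist": 0,"gripper": -1}
    - {"x": 0,"y": 0,"z": 0,"twist": 0,"gripper": -1}
    - {"x": 0,"y": 0,"z": 0,"twist": 0,"gripper": -1}

```text
time: 28.73
eef_pos: [0.5858, -0.2125, 0.1497]
tool_rot: [-179.9, -0.0, 98.9]
wrist_force: [-0.1, -0.5, 0.5]
grip_width: 0.0853
finger_force: 0.0
```

Run:
```python
from h import *
s=read_state(); print(s['eef_pos'].round(4),s['tool_rot'].round(2),s['joints'].round(1))
p=spindle(4); print(p,to(s,[*p[:2],.0520]))
c=read_camera('wrist');save(c,'w9')
u=proj(c,[*p[:2],.086])[0]; print('top',u); x0,y0=int(u[0])-25,int(u[1])-25
print(blobs(c,(x0,y0,x0+50,y0+50),170,15,600))
t=read_camera('top'); save(t,'top9'); print(tray(t))
```

```text
[ 0.5858 -0.2125  0.1497] [-1.7994e+02 -4.0000e-02  9.8900e+01] [-19.9  28.3   9.2  70.9   0.   61.2]
[ 0.58511935 -0.21356716  0.        ] [-0.008 -0.007  0.814]
top [315.05793317 219.09458068]
[((np.float64(315.44), np.float64(219.8)), np.float64(145.875)), ((np.float64(295.05), np.float64(234.23)), np.float64(204.0625))]
(array([0.52437467, 0.29155918, 0.012     ]), np.float64(-0.2593908846511303), [np.float64(0.07488221738927534), np.float64(0.2817476345276844)])
```

Spindle 4's top is where predicted, and the tray is unmoved. Gripping and lifting.

Call:
carry_out:
  commands:
    - {"x": -0.008,"y": -0.003,"z": 0.1,"twist": 0,"gripper": -1}
    - {"x": 0,"y": 0,"z": 0.22,"twist": 0,"gripper": -1}
    - {"x": 0,"y": 0,"z": 0.22,"twist": 0,"gripper": -1}
    - {"x": 0,"y": 0,"z": 0.16,"twist": 0,"gripper": -1}
    - {"x": 0,"y": 0,"z": 0.084,"twist": 0,"gripper": -1}
    - {"x": 0,"y": 0,"z": 0.04,"twist": 0,"gripper": -0.5}
    - {"x": 0,"y": 0,"z": 0,"twist": 0,"gripper": 0}
    - {"x": 0,"y": 0,"z": 0,"twist": 0,"gripper": 1}

```text
time: 29.5
eef_pos: [0.5867, -0.2137, 0.0525]
tool_rot: [179.9, 0.0, 98.8]
wrist_force: [-0.0, -0.9, 0.6]
grip_width: 0.0515
finger_force: 0.0
```

Call:
carry_out:
  commands:
    - {"x": 0,"y": 0,"z": 0,"twist": 0,"gripper": 1}
    - {"x": 0,"y": 0,"z": 0,"twist": 0,"gripper": 1}
    - {"x": 0,"y": 0,"z": 0,"twist": 0,"gripper": 1}
    - {"x": 0,"y": 0,"z": 0,"twist": 0,"gripper": 1}
    - {"x": 0,"y": 0,"z": 0,"twist": 0,"gripper": 1}
    - {"x": 0,"y": 0,"z": 0,"twist": 0,"gripper": 1}

```text
time: 30.0
eef_pos: [0.5873, -0.214, 0.0532]
tool_rot: [179.8, 0.1, 98.8]
wrist_force: [-0.2, 2.1, 6.8]
grip_width: 0.0409
finger_force: 61.4
```

Call:
carry_out:
  commands:
    - {"x": 0,"y": 0,"z": -0.08,"twist": 0,"gripper": 1}
    - {"x": 0,"y": 0,"z": -0.16,"twist": 0,"gripper": 1}
    - {"x": 0,"y": 0,"z": -0.16,"twist": 0,"gripper": 1}
    - {"x": 0,"y": 0,"z": -0.16,"twist": 0,"gripper": 1}
    - {"x": 0,"y": 0,"z": -0.14,"twist": 0,"gripper": 1}
    - {"x": 0,"y": 0,"z": 0,"twist": 0,"gripper": 1}
    - {"x": 0,"y": 0,"z": 0,"twist": 0,"gripper": 1}

```text
time: 30.58
eef_pos: [0.5868, -0.2141, 0.1369]
tool_rot: [179.9, 0.1, 98.8]
wrist_force: [0.1, 0.3, -1.8]
grip_width: 0.0409
finger_force: 60.9
```

Call:
carry_out:
  commands:
    - {"x": 0.108,"y": 0,"z": 0,"twist": 0,"gripper": 1}
    - {"x": 0.24,"y": 0.0324,"z": 0,"twist": 0,"gripper": 1}
    - {"x": 0.24,"y": 0.0324,"z": 0,"twist": 0,"gripper": 1}
    - {"x": 0.24,"y": 0.0324,"z": 0,"twist": 0,"gripper": 1}
    - {"x": 0.24,"y": 0.0324,"z": 0,"twist": 0,"gripper": 1}
    - {"x": 0.24,"y": 0.0324,"z": 0,"twist": 0,"gripper": 1}
    - {"x": 0.24,"y": 0.0324,"z": 0,"twist": 0,"gripper": 1}
    - {"x": 0.24,"y": 0.0324,"z": 0,"twist": 0,"gripper": 1}

```text
time: 31.25
eef_pos: [0.5791, 0.0044, 0.1345]
tool_rot: [-179.9, -0.0, 98.8]
wrist_force: [0.3, 0.8, -0.2]
grip_width: 0.0411
finger_force: 60.9
```

Call:
carry_out:
  commands:
    - {"x": 0.24,"y": 0.0324,"z": 0,"twist": 0,"gripper": 1}
    - {"x": 0.24,"y": 0.0324,"z": 0,"twist": 0,"gripper": 1}
    - {"x": 0.24,"y": 0.0324,"z": 0,"twist": 0,"gripper": 1}
    - {"x": 0.24,"y": 0.0324,"z": 0,"twist": 0,"gripper": 1}
    - {"x": 0.24,"y": 0.0324,"z": 0,"twist": 0,"gripper": 1}
    - {"x": 0.24,"y": 0.0324,"z": 0,"twist": 0,"gripper": 1}
    - {"x": 0.24,"y": 0.0324,"z": 0,"twist": 0,"gripper": 1}
    - {"x": 0.24,"y": 0.0324,"z": 0,"twist": 0,"gripper": 1}

```text
time: 31.92
eef_pos: [0.5746, 0.2365, 0.1344]
tool_rot: [-179.9, 0.0, 98.8]
wrist_force: [0.6, 0.5, -0.6]
grip_width: 0.0407
finger_force: 60.9
```

Call:
carry_out:
  commands:
    - {"x": 0.24,"y": 0.0324,"z": 0,"twist": 0,"gripper": 1}
    - {"x": 0.24,"y": 0.0324,"z": 0,"twist": 0,"gripper": 1}
    - {"x": 0,"y": 0,"z": 0,"twist": -0.2258,"gripper": 1}
    - {"x": 0,"y": 0,"z": 0,"twist": -0.2258,"gripper": 1}
    - {"x": 0,"y": 0,"z": 0,"twist": -0.2258,"gripper": 1}
    - {"x": 0,"y": 0,"z": 0,"twist": -0.2258,"gripper": 1}
    - {"x": 0,"y": 0,"z": 0,"twist": -0.2258,"gripper": 1}
    - {"x": 0,"y": 0,"z": 0,"twist": -0.2258,"gripper": 1}

```text
time: 32.58
eef_pos: [0.5737, 0.2931, 0.1343]
tool_rot: [-179.9, -0.1, 139.8]
wrist_force: [0.3, -0.5, -0.5]
grip_width: 0.0408
finger_force: 60.9
```

Call:
carry_out:
  commands:
    - {"x": 0,"y": 0,"z": 0,"twist": -0.2258,"gripper": 1}
    - {"x": 0,"y": 0,"z": 0,"twist": -0.2258,"gripper": 1}
    - {"x": 0,"y": 0,"z": 0,"twist": -0.2258,"gripper": 1}
    - {"x": 0,"y": 0,"z": 0,"twist": -0.2258,"gripper": 1}
    - {"x": 0,"y": 0,"z": 0,"twist": -0.2258,"gripper": 1}
    - {"x": 0,"y": 0,"z": 0,"twist": -0.2258,"gripper": 1}
    - {"x": 0,"y": 0,"z": 0,"twist": 0,"gripper": 1}
    - {"x": 0,"y": 0,"z": 0,"twist": 0,"gripper": 1}

```text
time: 33.25
eef_pos: [0.5741, 0.2931, 0.1347]
tool_rot: [-180.0, -0.1, 179.9]
wrist_force: [0.4, 0.1, -0.8]
grip_width: 0.0408
finger_force: 60.9
```

Call:
carry_out:
  commands:
    - {"x": 0,"y": 0,"z": 0,"twist": 0,"gripper": 1}
    - {"x": 0,"y": 0,"z": 0,"twist": 0,"gripper": 1}

```text
time: 33.42
eef_pos: [0.5745, 0.293, 0.1352]
tool_rot: [-180.0, -0.0, 179.9]
wrist_force: [0.3, 0.5, -1.9]
grip_width: 0.0414
finger_force: 60.9
```

```bash
cat >> h.py <<'E'
def chk(c,s,off,yawd=-.24,C=np.array([.5203,.2928,.012])):
    "tray sides seen against prediction, bore of the held coil"
    g=c['color'].min(2); S=R.from_euler('z',yawd,degrees=True).as_matrix()
    for x in (-.09,-.07,-.05,-.03,-.01,.01,.03,.05,.07):
        a=proj(c,C+S@[x,-.034,0])[0]; b=proj(c,C+S@[x,.034,0])[0]; r=int(round((a[1]+b[1])/2))
        if 5<r<215: 
            e1=edge(g,r,int(a[0])-20,int(a[0])+21,1,1); e2=edge(g,r,int(b[0])-20,int(b[0])+21,1,-1)
            print(x,r,'L',a[0].round(1),round(e1[0],1),int(e1[1]),'R',b[0].round(1),round(e2[0],1),int(e2[1]))
    print('bore',bore(c,s['eef_pos'][2]-off+.03))
E
python3 - <<'E'
from h import *
s=read_state(); print(s['eef_pos'].round(4),s['tool_rot'].round(2),s['joints'].round(1),s['grip_width'])
c=read_camera('wrist'); save(c,'w10'); pickle.dump(c,open('w10.pkl','wb'))
chk(c,s,.0172)
print('coil3',disc(c,[.5203,.2928,.036],105)); print(pockets(np.array([.5203,.2928,0]),-.24))
E
```

```text
[0.5745 0.293  0.1352] [-1.7999e+02 -2.0000e-02  1.7989e+02] [27.  31.3 11.9 70.6  0.  27.1] 0.04136126257870805
-0.07 26 L 268.9 267.4 244 R 363.0 362.3 170
-0.05 56 L 270.0 268.7 243 R 361.7 361.1 175
-0.03 85 L 271.1 269.7 244 R 360.5 359.9 172
-0.01 112 L 272.1 270.9 243 R 359.4 358.8 175
0.01 137 L 273.1 271.8 238 R 358.3 357.7 167
0.03 162 L 274.1 272.8 231 R 357.3 356.6 172
0.05 185 L 275.0 273.7 227 R 356.2 355.6 287
0.07 208 L 275.9 274.7 221 R 355.3 354.6 147
bore (np.int32(666), array([316.3978979 , 280.46996997]), array([0.57472926, 0.29329776, 0.14796138]))
coil3 (array([315.7, 128.4]), array([322.9, 127.4]), array([45.3, 62.7]), array([0.5196, 0.298 , 0.036 ]))
[array([0.41030097, 0.29326077, 0.        ]), array([0.46530048, 0.29303038, 0.        ]), array([0.5203, 0.2928, 0.    ]), array([0.57529952, 0.29256962, 0.        ]), array([0.63029903, 0.29233923, 0.        ])]
```

Call:
carry_out:
  commands:
    - {"x": -0.005,"y": -0.009,"z": 0.1,"twist": 0,"gripper": 1}
    - {"x": 0,"y": 0,"z": 0.25,"twist": 0,"gripper": 1}
    - {"x": 0,"y": 0,"z": 0.25,"twist": 0,"gripper": 1}
    - {"x": 0,"y": 0,"z": 0.15,"twist": 0,"gripper": 1}
    - {"x": 0,"y": 0,"z": 0.08,"twist": 0,"gripper": 1}
    - {"x": 0,"y": 0,"z": 0.06,"twist": 0,"gripper": 1}
    - {"x": 0,"y": 0,"z": 0.03,"twist": 0,"gripper": 1}
    - {"x": 0,"y": 0,"z": 0,"twist": 0,"gripper": 1}

```text
time: 34.13
eef_pos: [0.5757, 0.292, 0.0252]
tool_rot: [180.0, 0.0, -180.0]
wrist_force: [0.3, 0.5, -1.3]
grip_width: 0.0409
finger_force: 60.9
```

Call:
carry_out:
  commands:
    - {"x": 0,"y": 0,"z": 0,"twist": 0,"gripper": 1}
    - {"x": 0,"y": 0,"z": 0,"twist": 0,"gripper": 1}

```text
time: 34.3
eef_pos: [0.5761, 0.2922, 0.0262]
tool_rot: [180.0, 0.1, -180.0]
wrist_force: [-0.2, -0.5, -0.6]
grip_width: 0.0407
finger_force: 60.9
```

Call:
carry_out:
  commands:
    - {"x": 0,"y": 0,"z": 0.02,"twist": 0,"gripper": 1}
    - {"x": 0,"y": 0,"z": 0,"twist": 0,"gripper": 1}
    - {"x": 0,"y": 0,"z": 0,"twist": 0,"gripper": 0.2}
    - {"x": 0,"y": 0,"z": 0,"twist": 0,"gripper": -0.3}
    - {"x": 0,"y": 0,"z": 0,"twist": 0,"gripper": -1}
    - {"x": 0,"y": 0,"z": 0,"twist": 0,"gripper": -1}
    - {"x": 0,"y": 0,"z": 0,"twist": 0,"gripper": -1}
    - {"x": 0,"y": 0,"z": -0.1,"twist": 0,"gripper": -1}

```text
time: 34.97
eef_pos: [0.5742, 0.2912, 0.0326]
tool_rot: [-179.9, -0.2, -179.9]
wrist_force: [-0.7, -0.4, 0.1]
grip_width: 0.0855
finger_force: 0.0
```

Call:
carry_out:
  commands:
    - {"x": 0,"y": 0,"z": -0.3,"twist": 0,"gripper": -1}
    - {"x": 0,"y": 0,"z": -0.3,"twist": 0,"gripper": -1}
    - {"x": 0,"y": 0,"z": -0.3,"twist": 0,"gripper": -1}
    - {"x": 0,"y": 0,"z": -0.05,"twist": 0,"gripper": -1}
    - {"x": 0,"y": 0,"z": 0,"twist": 0,"gripper": -1}
    - {"x": 0,"y": 0,"z": 0,"twist": 0,"gripper": -1}
    - {"x": 0,"y": 0,"z": 0,"twist": 0,"gripper": -1}

```text
time: 35.55
eef_pos: [0.5748, 0.2916, 0.147]
tool_rot: [-179.9, -0.1, -179.9]
wrist_force: [-0.3, 0.3, -0.6]
grip_width: 0.0853
finger_force: 0.0
```

Run:
```python
from h import *
s=read_state(); print(s['eef_pos'].round(4),s['tool_rot'].round(2),s['grip_width'])
c=read_camera('wrist'); save(c,'w11'); pickle.dump(c,open('w11.pkl','wb'))
for T in (90,105): print(disc(c,[.5753,.2925,.036],T)); print(disc(c,[.5203,.2928,.036],T))
p=spindle(5); y=np.radians(98.7); d=p-s['eef_pos']; print('spindle5',p,(d[0]*np.cos(y)+d[1]*np.sin(y))/.12,(d[0]*np.sin(y)-d[1]*np.cos(y))/.12)
```

```text
[0.5748 0.2916 0.147 ] [-1.7994e+02 -1.2000e-01 -1.7994e+02] 0.08532035035967989
(array([317.4, 195.6]), array([319.2, 194.6]), array([49.6, 55.4]), array([0.5744, 0.2939, 0.036 ]))
(array([318. , 126.4]), array([320.9, 125.8]), array([52.2, 57.4]), array([0.5199, 0.295 , 0.036 ]))
(array([317.4, 195.6]), array([318.8, 194. ]), array([53.1, 56.5]), array([0.5739, 0.2936, 0.036 ]))
(array([318. , 126.4]), array([319.7, 126.5]), array([55.6, 58.4]), array([0.5204, 0.2941, 0.036 ]))
spindle5 [ 0.59343869 -0.26793433  0.        ] -4.632300699493108 -0.5514600954936485
```

Coil 4 is in place. Now coil 5.

Call:
carry_out:
  commands:
    - {"x": 0,"y": 0,"z": 0,"twist": 0.226,"gripper": -1}
    - {"x": 0,"y": 0,"z": 0,"twist": 0.226,"gripper": -1}
    - {"x": 0,"y": 0,"z": 0,"twist": 0.226,"gripper": -1}
    - {"x": 0,"y": 0,"z": 0,"twist": 0.226,"gripper": -1}
    - {"x": 0,"y": 0,"z": 0,"twist": 0.226,"gripper": -1}
    - {"x": 0,"y": 0,"z": 0,"twist": 0.226,"gripper": -1}

```text
time: 36.1
eef_pos: [0.5748, 0.2915, 0.1471]
tool_rot: [-179.9, -0.1, 139.0]
wrist_force: [-0.5, -0.4, 0.7]
grip_width: 0.0853
finger_force: 0.0
```

Call:
carry_out:
  commands:
    - {"x": 0,"y": 0,"z": 0,"twist": 0.226,"gripper": -1}
    - {"x": 0,"y": 0,"z": 0,"twist": 0.226,"gripper": -1}
    - {"x": 0,"y": 0,"z": 0,"twist": 0.226,"gripper": -1}
    - {"x": 0,"y": 0,"z": 0,"twist": 0.226,"gripper": -1}
    - {"x": 0,"y": 0,"z": 0,"twist": 0.226,"gripper": -1}
    - {"x": 0,"y": 0,"z": 0,"twist": 0.226,"gripper": -1}
    - {"x": -0.12,"y": -0.014,"z": 0,"twist": 0,"gripper": -1}
    - {"x": -0.24,"y": -0.028,"z": 0,"twist": 0,"gripper": -1}

```text
time: 36.77
eef_pos: [0.5762, 0.2494, 0.147]
tool_rot: [-179.9, 0.0, 99.0]
wrist_force: [1.2, -0.7, 0.1]
grip_width: 0.0852
finger_force: 0.0
```

Call:
carry_out:
  commands:
    - {"x": -0.24,"y": -0.029,"z": 0,"twist": 0,"gripper": -1}
    - {"x": -0.24,"y": -0.029,"z": 0,"twist": 0,"gripper": -1}
    - {"x": -0.24,"y": -0.029,"z": 0,"twist": 0,"gripper": -1}
    - {"x": -0.24,"y": -0.029,"z": 0,"twist": 0,"gripper": -1}
    - {"x": -0.24,"y": -0.029,"z": 0,"twist": 0,"gripper": -1}
    - {"x": -0.24,"y": -0.029,"z": 0,"twist": 0,"gripper": -1}
    - {"x": -0.24,"y": -0.029,"z": 0,"twist": 0,"gripper": -1}
    - {"x": -0.24,"y": -0.029,"z": 0,"twist": 0,"gripper": -1}

```text
time: 37.43
eef_pos: [0.5833, 0.0144, 0.1476]
tool_rot: [-179.9, -0.0, 98.9]
wrist_force: [0.3, -0.2, 0.5]
grip_width: 0.0853
finger_force: 0.0
```

Call:
carry_out:
  commands:
    - {"x": -0.24,"y": -0.029,"z": 0,"twist": 0,"gripper": -1}
    - {"x": -0.24,"y": -0.029,"z": 0,"twist": 0,"gripper": -1}
    - {"x": -0.24,"y": -0.029,"z": 0,"twist": 0,"gripper": -1}
    - {"x": -0.24,"y": -0.029,"z": 0,"twist": 0,"gripper": -1}
    - {"x": -0.24,"y": -0.029,"z": 0,"twist": 0,"gripper": -1}
    - {"x": -0.24,"y": -0.029,"z": 0,"twist": 0,"gripper": -1}
    - {"x": -0.24,"y": -0.029,"z": 0,"twist": 0,"gripper": -1}
    - {"x": -0.24,"y": -0.029,"z": 0,"twist": 0,"gripper": -1}

```text
time: 38.1
eef_pos: [0.5905, -0.2174, 0.1476]
tool_rot: [-179.9, -0.0, 98.9]
wrist_force: [0.3, 0.7, -0.9]
grip_width: 0.0854
finger_force: 0.0
```

Call:
carry_out:
  commands:
    - {"x": -0.24,"y": -0.029,"z": 0,"twist": 0,"gripper": -1}
    - {"x": -0.19,"y": -0.016,"z": 0,"twist": 0,"gripper": -1}
    - {"x": 0,"y": 0,"z": 0,"twist": 0,"gripper": -1}
    - {"x": 0,"y": 0,"z": 0,"twist": 0,"gripper": -1}
    - {"x": 0,"y": 0,"z": 0,"twist": 0,"gripper": -1}

```text
time: 38.52
eef_pos: [0.5934, -0.2671, 0.1478]
tool_rot: [-179.9, -0.1, 98.8]
wrist_force: [0.4, 0.8, -0.3]
grip_width: 0.0854
finger_force: 0.0
```

Run:
```python
from h import *
s=read_state(); print(s['eef_pos'].round(4),s['tool_rot'].round(2),s['joints'].round(1))
p=spindle(5); print(p,to(s,[*p[:2],.0520]))
c=read_camera('wrist');save(c,'w12')
u=proj(c,[*p[:2],.086])[0]; print('top',u); x0,y0=int(u[0])-25,int(u[1])-25
print(blobs(c,(x0,y0,x0+50,y0+50),170,15,600))
t=read_camera('top'); save(t,'top12'); print(tray(t))
```

```text
[ 0.5934 -0.2671  0.1478] [-1.7993e+02 -6.0000e-02  9.8770e+01] [-24.2  31.8  14.6  72.8   0.   57. ]
[ 0.59343869 -0.26793433  0.        ] [-0.007 -0.001  0.798]
top [316.09304655 219.95693054]
[((np.float64(317.16), np.float64(220.66)), np.float64(149.375)), ((np.float64(292.95), np.float64(226.52)), np.float64(38.25))]
(array([0.52262745, 0.29158168, 0.012     ]), np.float64(-0.3566386149600385), [np.float64(0.07503627429669568), np.float64(0.2861984510077255)])
```

Call:
carry_out:
  commands:
    - {"x": -0.007,"y": 0.006,"z": 0.1,"twist": 0,"gripper": -1}
    - {"x": 0,"y": 0,"z": 0.22,"twist": 0,"gripper": -1}
    - {"x": 0,"y": 0,"z": 0.22,"twist": 0,"gripper": -1}
    - {"x": 0,"y": 0,"z": 0.15,"twist": 0,"gripper": -1}
    - {"x": 0,"y": 0,"z": 0.08,"twist": 0,"gripper": -1}
    - {"x": 0,"y": 0,"z": 0.04,"twist": 0,"gripper": -0.5}
    - {"x": 0,"y": 0,"z": 0,"twist": 0,"gripper": 0}
    - {"x": 0,"y": 0,"z": 0,"twist": 0,"gripper": 1}

```text
time: 39.28
eef_pos: [0.5955, -0.268, 0.0525]
tool_rot: [179.9, 0.0, 98.7]
wrist_force: [0.3, 0.1, 0.3]
grip_width: 0.0512
finger_force: 0.0
```

Call:
carry_out:
  commands:
    - {"x": 0,"y": 0,"z": 0,"twist": 0,"gripper": 1}
    - {"x": 0,"y": 0,"z": 0,"twist": 0,"gripper": 1}
    - {"x": 0,"y": 0,"z": 0,"twist": 0,"gripper": 1}
    - {"x": 0,"y": 0,"z": 0,"twist": 0,"gripper": 1}
    - {"x": 0,"y": 0,"z": 0,"twist": 0,"gripper": 1}
    - {"x": 0,"y": 0,"z": 0,"twist": 0,"gripper": 1}

```text
time: 39.78
eef_pos: [0.596, -0.2683, 0.0532]
tool_rot: [179.9, 0.1, 98.7]
wrist_force: [1.0, 2.3, 8.5]
grip_width: 0.041
finger_force: 61.5
```

Call:
carry_out:
  commands:
    - {"x": 0,"y": 0,"z": -0.08,"twist": 0,"gripper": 1}
    - {"x": 0,"y": 0,"z": -0.16,"twist": 0,"gripper": 1}
    - {"x": 0,"y": 0,"z": -0.16,"twist": 0,"gripper": 1}
    - {"x": 0,"y": 0,"z": -0.16,"twist": 0,"gripper": 1}
    - {"x": 0,"y": 0,"z": -0.14,"twist": 0,"gripper": 1}
    - {"x": 0,"y": 0,"z": 0,"twist": 0,"gripper": 1}
    - {"x": 0,"y": 0,"z": 0,"twist": 0,"gripper": 1}

```text
time: 40.37
eef_pos: [0.5956, -0.2684, 0.1369]
tool_rot: [179.9, 0.1, 98.7]
wrist_force: [-0.8, 0.0, -1.1]
grip_width: 0.0408
finger_force: 60.9
```

Call:
carry_out:
  commands:
    - {"x": 0.12,"y": 0.025,"z": 0,"twist": 0,"gripper": 1}
    - {"x": 0.24,"y": 0.052,"z": 0,"twist": 0,"gripper": 1}
    - {"x": 0.24,"y": 0.052,"z": 0,"twist": 0,"gripper": 1}
    - {"x": 0.24,"y": 0.052,"z": 0,"twist": 0,"gripper": 1}
    - {"x": 0.24,"y": 0.052,"z": 0,"twist": 0,"gripper": 1}
    - {"x": 0.24,"y": 0.052,"z": 0,"twist": 0,"gripper": 1}
    - {"x": 0.24,"y": 0.052,"z": 0,"twist": 0,"gripper": 1}
    - {"x": 0.24,"y": 0.052,"z": 0,"twist": 0,"gripper": 1}

```text
time: 41.03
eef_pos: [0.6075, -0.0453, 0.1345]
tool_rot: [-179.9, -0.0, 98.7]
wrist_force: [-0.1, 0.4, -1.3]
grip_width: 0.0408
finger_force: 60.9
```

Call:
carry_out:
  commands:
    - {"x": 0.24,"y": 0.052,"z": 0,"twist": 0,"gripper": 1}
    - {"x": 0.24,"y": 0.052,"z": 0,"twist": 0,"gripper": 1}
    - {"x": 0.24,"y": 0.052,"z": 0,"twist": 0,"gripper": 1}
    - {"x": 0.24,"y": 0.052,"z": 0,"twist": 0,"gripper": 1}
    - {"x": 0.24,"y": 0.052,"z": 0,"twist": 0,"gripper": 1}
    - {"x": 0.24,"y": 0.052,"z": 0,"twist": 0,"gripper": 1}
    - {"x": 0.24,"y": 0.052,"z": 0,"twist": 0,"gripper": 1}
    - {"x": 0.24,"y": 0.052,"z": 0,"twist": 0,"gripper": 1}

```text
time: 41.7
eef_pos: [0.6218, 0.1897, 0.1344]
tool_rot: [-179.9, 0.0, 98.7]
wrist_force: [0.4, 0.3, -0.6]
grip_width: 0.0409
finger_force: 60.9
```

Call:
carry_out:
  commands:
    - {"x": 0.24,"y": 0.052,"z": 0,"twist": 0,"gripper": 1}
    - {"x": 0.24,"y": 0.052,"z": 0,"twist": 0,"gripper": 1}
    - {"x": 0.24,"y": 0.052,"z": 0,"twist": 0,"gripper": 1}
    - {"x": 0.129,"y": 0.031,"z": 0,"twist": 0,"gripper": 1}
    - {"x": 0,"y": 0,"z": 0,"twist": -0.2258,"gripper": 1}
    - {"x": 0,"y": 0,"z": 0,"twist": -0.2258,"gripper": 1}
    - {"x": 0,"y": 0,"z": 0,"twist": -0.2258,"gripper": 1}
    - {"x": 0,"y": 0,"z": 0,"twist": -0.2258,"gripper": 1}

```text
time: 42.37
eef_pos: [0.6286, 0.2925, 0.1341]
tool_rot: [-179.9, -0.0, 126.2]
wrist_force: [-0.2, 0.2, -1.0]
grip_width: 0.0411
finger_force: 60.9
```

Call:
carry_out:
  commands:
    - {"x": 0,"y": 0,"z": 0,"twist": -0.2258,"gripper": 1}
    - {"x": 0,"y": 0,"z": 0,"twist": -0.2258,"gripper": 1}
    - {"x": 0,"y": 0,"z": 0,"twist": -0.2258,"gripper": 1}
    - {"x": 0,"y": 0,"z": 0,"twist": -0.2258,"gripper": 1}
    - {"x": 0,"y": 0,"z": 0,"twist": -0.2258,"gripper": 1}
    - {"x": 0,"y": 0,"z": 0,"twist": -0.2258,"gripper": 1}
    - {"x": 0,"y": 0,"z": 0,"twist": -0.2258,"gripper": 1}
    - {"x": 0,"y": 0,"z": 0,"twist": -0.2258,"gripper": 1}

```text
time: 43.03
eef_pos: [0.6287, 0.2922, 0.1342]
tool_rot: [-180.0, -0.1, -179.7]
wrist_force: [0.0, 0.3, -0.7]
grip_width: 0.041
finger_force: 60.9
```

Call:
carry_out:
  commands:
    - {"x": 0,"y": 0,"z": 0,"twist": 0,"gripper": 1}
    - {"x": 0,"y": 0,"z": 0,"twist": 0,"gripper": 1}
    - {"x": 0,"y": 0,"z": 0,"twist": 0,"gripper": 1}
    - {"x": 0,"y": 0,"z": 0,"twist": 0,"gripper": 1}

```text
time: 43.37
eef_pos: [0.6294, 0.292, 0.1351]
tool_rot: [-180.0, -0.0, 179.8]
wrist_force: [-0.1, 0.3, -1.1]
grip_width: 0.0409
finger_force: 60.9
```

Run:
```python
from h import *
s=read_state(); print(s['eef_pos'].round(4),s['tool_rot'].round(2),s['joints'].round(1),s['grip_width'])
c=read_camera('wrist'); save(c,'w13'); pickle.dump(c,open('w13.pkl','wb'))
chk(c,s,.0172)
print('coil4',disc(c,[.5753,.2925,.036],105))
```

```text
[0.6294 0.292  0.1351] [-1.7999e+02 -3.0000e-02  1.7982e+02] [24.9 37.7 22.7 75.1  0.  25.1] 0.040904536301835416
-0.01 34 L 270.0 268.4 245 R 363.5 362.8 176
0.01 64 L 271.2 269.7 241 R 362.3 361.3 174
0.03 92 L 272.2 270.7 239 R 361.1 360.2 170
0.05 118 L 273.3 271.7 234 R 360.0 359.1 168
0.07 144 L 274.3 272.8 233 R 358.9 358.0 170
bore (np.int32(682), array([316.59824047, 280.37243402]), array([0.62957706, 0.2923937 , 0.14792062]))
coil4 (array([316.5, 128.6]), array([322.2, 127.5]), array([45.2, 63. ]), array([0.5745, 0.2966, 0.036 ]))
```

Call:
carry_out:
  commands:
    - {"x": -0.005,"y": -0.007,"z": 0.1,"twist": 0,"gripper": 1}
    - {"x": 0,"y": 0,"z": 0.25,"twist": 0,"gripper": 1}
    - {"x": 0,"y": 0,"z": 0.25,"twist": 0,"gripper": 1}
    - {"x": 0,"y": 0,"z": 0.15,"twist": 0,"gripper": 1}
    - {"x": 0,"y": 0,"z": 0.08,"twist": 0,"gripper": 1}
    - {"x": 0,"y": 0,"z": 0.06,"twist": 0,"gripper": 1}
    - {"x": 0,"y": 0,"z": 0.03,"twist": 0,"gripper": 1}
    - {"x": 0,"y": 0,"z": 0,"twist": 0,"gripper": 1}

```text
time: 44.08
eef_pos: [0.6305, 0.2912, 0.0253]
tool_rot: [180.0, 0.0, 180.0]
wrist_force: [0.8, -0.1, -0.9]
grip_width: 0.0408
finger_force: 60.9
```

Call:
carry_out:
  commands:
    - {"x": 0,"y": 0,"z": 0,"twist": 0,"gripper": 1}
    - {"x": 0,"y": 0,"z": 0,"twist": 0,"gripper": 1}

```text
time: 44.25
eef_pos: [0.631, 0.2914, 0.0263]
tool_rot: [180.0, 0.1, 180.0]
wrist_force: [0.4, 0.3, -1.6]
grip_width: 0.0409
finger_force: 60.9
```

Call:
carry_out:
  commands:
    - {"x": 0,"y": 0,"z": 0.02,"twist": 0,"gripper": 1}
    - {"x": 0,"y": 0,"z": 0,"twist": 0,"gripper": 1}
    - {"x": 0,"y": 0,"z": 0,"twist": 0,"gripper": 0.2}
    - {"x": 0,"y": 0,"z": 0,"twist": 0,"gripper": -0.3}
    - {"x": 0,"y": 0,"z": 0,"twist": 0,"gripper": -1}
    - {"x": 0,"y": 0,"z": 0,"twist": 0,"gripper": -1}
    - {"x": 0,"y": 0,"z": 0,"twist": 0,"gripper": -1}
    - {"x": 0,"y": 0,"z": -0.1,"twist": 0,"gripper": -1}

```text
time: 44.92
eef_pos: [0.629, 0.2904, 0.0327]
tool_rot: [-179.9, -0.2, 180.0]
wrist_force: [-0.2, -0.0, -0.2]
grip_width: 0.0853
finger_force: 0.0
```

Call:
carry_out:
  commands:
    - {"x": 0,"y": 0,"z": -0.3,"twist": 0,"gripper": -1}
    - {"x": 0,"y": 0,"z": -0.3,"twist": 0,"gripper": -1}
    - {"x": 0,"y": 0,"z": -0.3,"twist": 0,"gripper": -1}
    - {"x": 0,"y": 0,"z": -0.3,"twist": 0,"gripper": -1}
    - {"x": 0.2,"y": 0,"z": -0.2,"twist": 0,"gripper": -1}
    - {"x": 0.2,"y": 0,"z": 0,"twist": 0,"gripper": -1}
    - {"x": 0.2,"y": 0,"z": 0,"twist": 0,"gripper": -1}
    - {"x": 0,"y": 0,"z": 0,"twist": 0,"gripper": -1}

```text
time: 45.58
eef_pos: [0.555, 0.2912, 0.2044]
tool_rot: [180.0, -0.0, -179.9]
wrist_force: [-1.0, -0.4, -0.1]
grip_width: 0.0855
finger_force: 0.0
```

Call:
carry_out:
  commands:
    - {"x": 0,"y": 0,"z": 0,"twist": 0,"gripper": -1}
    - {"x": 0,"y": 0,"z": 0,"twist": 0,"gripper": -1}
    - {"x": 0,"y": 0,"z": 0,"twist": 0,"gripper": -1}

```text
time: 45.83
eef_pos: [0.5591, 0.2911, 0.2028]
tool_rot: [180.0, 0.0, 180.0]
wrist_force: [0.4, -0.2, -0.3]
grip_width: 0.0855
finger_force: 0.0
```

Run:
```python
from h import *
s=read_state(); print(s['eef_pos'].round(4),s['tool_rot'].round(2),s['grip_width'])
c=read_camera('wrist'); save(c,'w14'); pickle.dump(c,open('w14.pkl','wb'))
for x in (.4103,.5203,.5753,.6303): print(disc(c,[x,.2923,.036],105))
```

```text
[0.5591 0.2911 0.2028] [1.7999e+02 3.0000e-02 1.7996e+02] 0.08554531793404363
(array([317.5,   2.2]), array([319. ,   3.8]), array([51.3, 69.9]), array([0.4115, 0.2935, 0.036 ]))
(array([317.4, 136.2]), array([319.4, 136. ]), array([45.3, 46.7]), array([0.5201, 0.2941, 0.036 ]))
(array([317.4, 192.6]), array([320.2, 195.2]), array([42.9, 64. ]), array([0.578, 0.295, 0.036]))
(array([317.4, 243.2]), array([317.3, 231.6]), array([44.2, 63.9]), array([0.6172, 0.2922, 0.036 ]))
```

View pics/w14.png

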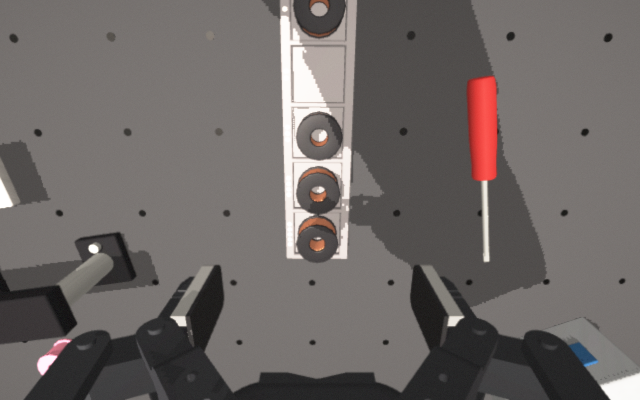

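All four coils lie flat in their pockets: 1 at (319,10), 3 at (319,136), 4 at (318,190) and 5 at (318,241); pocket 2 is empty. Going back to the knob.

Call:
carry_out:
  commands:
    - {"x": 0,"y": 0,"z": 0,"twist": 0.2212,"gripper": -1}
    - {"x": 0,"y": 0,"z": 0,"twist": 0.2212,"gripper": -1}
    - {"x": 0,"y": 0,"z": 0,"twist": 0.2212,"gripper": -1}
    - {"x": 0,"y": 0,"z": 0,"twist": 0.2212,"gripper": -1}
    - {"x": 0,"y": 0,"z": 0,"twist": 0.2212,"gripper": -1}
    - {"x": 0,"y": 0,"z": 0,"twist": 0.2212,"gripper": -1}
    - {"x": 0,"y": 0,"z": 0,"twist": 0.2212,"gripper": -1}
    - {"x": 0,"y": 0,"z": 0,"twist": 0.2212,"gripper": -1}

```text
time: 46.55
eef_pos: [0.5589, 0.291, 0.2023]
tool_rot: [-180.0, -0.0, 126.5]
wrist_force: [0.5, -0.5, 0.3]
grip_width: 0.0855
finger_force: 0.0
```

Call:
carry_out:
  commands:
    - {"x": 0,"y": 0,"z": 0,"twist": 0.2212,"gripper": -1}
    - {"x": 0,"y": 0,"z": 0,"twist": 0.2212,"gripper": -1}
    - {"x": 0,"y": 0,"z": 0,"twist": 0.2212,"gripper": -1}
    - {"x": -0.1,"y": -0.052,"z": 0,"twist": 0,"gripper": -1}
    - {"x": -0.2,"y": -0.105,"z": 0,"twist": 0,"gripper": -1}
    - {"x": -0.2,"y": -0.105,"z": 0,"twist": 0,"gripper": -1}
    - {"x": -0.2,"y": -0.105,"z": 0,"twist": 0,"gripper": -1}
    - {"x": -0.2,"y": -0.105,"z": 0,"twist": 0,"gripper": -1}

```text
time: 47.22
eef_pos: [0.5358, 0.17, 0.2023]
tool_rot: [-180.0, 0.0, 107.0]
wrist_force: [0.3, -0.4, 0.5]
grip_width: 0.0851
finger_force: 0.0
```

Call:
carry_out:
  commands:
    - {"x": -0.2,"y": -0.105,"z": 0,"twist": 0,"gripper": -1}
    - {"x": -0.2,"y": -0.105,"z": 0,"twist": 0,"gripper": -1}
    - {"x": -0.2,"y": -0.105,"z": 0,"twist": 0,"gripper": -1}
    - {"x": -0.2,"y": -0.105,"z": 0,"twist": 0,"gripper": -1}
    - {"x": -0.2,"y": -0.105,"z": 0,"twist": 0,"gripper": -1}
    - {"x": -0.2,"y": -0.105,"z": 0,"twist": 0,"gripper": -1}
    - {"x": -0.2,"y": -0.105,"z": 0,"twist": 0,"gripper": -1}
    - {"x": -0.2,"y": -0.105,"z": 0,"twist": 0,"gripper": -1}

```text
time: 47.88
eef_pos: [0.4955, -0.0434, 0.2027]
tool_rot: [180.0, 0.0, 107.0]
wrist_force: [0.0, -1.0, -0.3]
grip_width: 0.0855
finger_force: 0.0
```

Call:
carry_out:
  commands:
    - {"x": -0.2,"y": -0.105,"z": 0,"twist": 0,"gripper": -1}
    - {"x": -0.2,"y": -0.105,"z": 0,"twist": 0,"gripper": -1}
    - {"x": -0.2,"y": -0.105,"z": 0,"twist": 0,"gripper": -1}
    - {"x": -0.2,"y": -0.105,"z": 0,"twist": 0,"gripper": -1}
    - {"x": -0.2,"y": -0.105,"z": 0,"twist": 0,"gripper": -1}
    - {"x": 0,"y": 0,"z": 0,"twist": 0,"gripper": -1}
    - {"x": 0,"y": 0,"z": 0,"twist": 0,"gripper": -1}
    - {"x": 0,"y": 0,"z": 0,"twist": 0,"gripper": -1}

```text
time: 48.55
eef_pos: [0.4705, -0.175, 0.2025]
tool_rot: [-180.0, -0.0, 107.0]
wrist_force: [-0.0, 1.1, 0.2]
grip_width: 0.085
finger_force: 0.0
```

Run:
```python
from h import *
s=read_state(); print(s['eef_pos'].round(4),s['tool_rot'].round(2),s['joints'].round(1)); print(to(s,(.4716,-.1763,.058)))
```

```text
[ 0.4705 -0.175   0.2025] [-1.7999e+02 -2.0000e-02  1.0695e+02] [-20.4  12.8  -5.3  71.9   0.   52.6]
[-0.013  0.006  1.204]
```

Call:
carry_out:
  commands:
    - {"x": -0.013,"y": 0.006,"z": 0.1,"twist": 0,"gripper": -1}
    - {"x": 0,"y": 0,"z": 0.3,"twist": 0,"gripper": -1}
    - {"x": 0,"y": 0,"z": 0.3,"twist": 0,"gripper": -1}
    - {"x": 0,"y": 0,"z": 0.25,"twist": 0,"gripper": -1}
    - {"x": 0,"y": 0,"z": 0.15,"twist": 0,"gripper": -1}
    - {"x": 0,"y": 0,"z": 0.09,"twist": 0,"gripper": -1}
    - {"x": 0,"y": 0,"z": 0,"twist": 0,"gripper": -0.3}
    - {"x": 0,"y": 0,"z": 0,"twist": 0,"gripper": 0.4}

```text
time: 49.22
eef_pos: [0.4715, -0.1755, 0.0598]
tool_rot: [-180.0, -0.0, 107.1]
wrist_force: [0.3, -0.2, 0.7]
grip_width: 0.0637
finger_force: 0.0
```

Call:
carry_out:
  commands:
    - {"x": 0,"y": 0,"z": 0,"twist": 0,"gripper": 0.4}
    - {"x": 0,"y": 0,"z": 0,"twist": 0,"gripper": 1}
    - {"x": 0,"y": 0,"z": 0,"twist": 0,"gripper": 1}
    - {"x": 0,"y": 0,"z": 0,"twist": 0,"gripper": 1}
    - {"x": 0,"y": 0,"z": 0,"twist": 0,"gripper": 1}
    - {"x": 0,"y": 0,"z": 0,"twist": 0,"gripper": 1}
    - {"x": 0,"y": 0,"z": 0,"twist": 0,"gripper": 1}
    - {"x": 0,"y": 0,"z": 0,"twist": 0,"gripper": 1}

```text
time: 49.88
eef_pos: [0.4721, -0.1764, 0.0607]
tool_rot: [179.9, 0.0, 107.0]
wrist_force: [0.6, 1.5, 7.6]
grip_width: 0.0127
finger_force: 58.8
```

Call:
carry_out:
  commands:
    - {"x": 0,"y": 0,"z": 0,"twist": -0.1,"gripper": 1}
    - {"x": 0,"y": 0,"z": 0,"twist": -0.2,"gripper": 1}
    - {"x": 0,"y": 0,"z": 0,"twist": -0.2,"gripper": 1}
    - {"x": 0,"y": 0,"z": 0,"twist": -0.2,"gripper": 1}
    - {"x": 0,"y": 0,"z": 0,"twist": -0.2,"gripper": 1}
    - {"x": 0,"y": 0,"z": 0,"twist": -0.2,"gripper": 1}
    - {"x": 0,"y": 0,"z": 0,"twist": -0.2,"gripper": 1}
    - {"x": 0,"y": 0,"z": 0,"twist": -0.2,"gripper": 1}

```text
time: 50.55
eef_pos: [0.4721, -0.1764, 0.0607]
tool_rot: [180.0, 0.1, 152.3]
wrist_force: [-0.7, 1.6, 8.3]
grip_width: 0.0123
finger_force: 58.4
```

Call:
carry_out:
  commands:
    - {"x": 0,"y": 0,"z": 0,"twist": -0.2,"gripper": 1}
    - {"x": 0,"y": 0,"z": 0,"twist": -0.2,"gripper": 1}
    - {"x": 0,"y": 0,"z": 0,"twist": -0.2,"gripper": 1}
    - {"x": 0,"y": 0,"z": 0,"twist": -0.2,"gripper": 1}
    - {"x": 0,"y": 0,"z": 0,"twist": 0,"gripper": 1}
    - {"x": 0,"y": 0,"z": 0,"twist": 0,"gripper": 1}

```text
time: 51.05
eef_pos: [0.4721, -0.1764, 0.0607]
tool_rot: [-180.0, 0.1, 176.0]
wrist_force: [0.3, 2.1, 8.1]
grip_width: 0.0127
finger_force: 58.5
```

Call:
carry_out:
  commands:
    - {"x": -0.05,"y": 0.011,"z": 0,"twist": 0,"gripper": 1}
    - {"x": -0.15,"y": 0.034,"z": 0,"twist": 0,"gripper": 1}
    - {"x": -0.15,"y": 0.034,"z": 0,"twist": 0,"gripper": 1}
    - {"x": -0.15,"y": 0.034,"z": 0,"twist": 0,"gripper": 1}
    - {"x": -0.15,"y": 0.034,"z": 0,"twist": 0,"gripper": 1}
    - {"x": -0.15,"y": 0.034,"z": 0,"twist": 0,"gripper": 1}
    - {"x": -0.1,"y": 0.022,"z": 0,"twist": 0,"gripper": 1}
    - {"x": -0.05,"y": 0.011,"z": 0,"twist": 0,"gripper": 1}

```text
time: 51.72
eef_pos: [0.5889, -0.1583, 0.0607]
tool_rot: [180.0, 0.1, 176.0]
wrist_force: [-3.7, 0.6, 11.4]
grip_width: 0.0126
finger_force: 59.3
```

Call:
carry_out:
  commands:
    - {"x": -0.025,"y": 0.006,"z": 0,"twist": 0,"gripper": 1}
    - {"x": 0,"y": 0,"z": 0,"twist": 0,"gripper": 1}
    - {"x": -0.01,"y": 0.002,"z": 0,"twist": 0,"gripper": 1}
    - {"x": 0,"y": 0,"z": 0,"twist": 0,"gripper": 1}
    - {"x": 0,"y": 0,"z": 0,"twist": 0,"gripper": 1}

```text
time: 52.13
eef_pos: [0.5908, -0.158, 0.0607]
tool_rot: [-180.0, -0.0, 176.0]
wrist_force: [-7.9, 1.1, 12.3]
grip_width: 0.0127
finger_force: 59.6
```

Back to its first place (0.5903,-0.158), at the back stop. Tightening.

Call:
carry_out:
  commands:
    - {"x": 0,"y": 0,"z": 0,"twist": 0.2,"gripper": 1}
    - {"x": 0,"y": 0,"z": 0,"twist": 0.2,"gripper": 1}
    - {"x": 0,"y": 0,"z": 0,"twist": 0.2,"gripper": 1}
    - {"x": 0,"y": 0,"z": 0,"twist": 0.2,"gripper": 1}
    - {"x": 0,"y": 0,"z": 0,"twist": 0.2,"gripper": 1}
    - {"x": 0,"y": 0,"z": 0,"twist": 0.2,"gripper": 1}
    - {"x": 0,"y": 0,"z": 0,"twist": 0.2,"gripper": 1}
    - {"x": 0,"y": 0,"z": 0,"twist": 0.2,"gripper": 1}

```text
time: 52.8
eef_pos: [0.5908, -0.1581, 0.0607]
tool_rot: [-180.0, 0.0, 127.7]
wrist_force: [-7.9, 1.7, 13.3]
grip_width: 0.0126
finger_force: 59.6
```

Call:
carry_out:
  commands:
    - {"x": 0,"y": 0,"z": 0,"twist": 0.2,"gripper": 1}
    - {"x": 0,"y": 0,"z": 0,"twist": 0.2,"gripper": 1}
    - {"x": 0,"y": 0,"z": 0,"twist": 0.2,"gripper": 1}
    - {"x": 0,"y": 0,"z": 0,"twist": 0.1,"gripper": 1}
    - {"x": 0,"y": 0,"z": 0,"twist": 0.03,"gripper": 1}
    - {"x": 0,"y": 0,"z": 0,"twist": 0,"gripper": 1}
    - {"x": 0,"y": 0,"z": 0,"twist": 0,"gripper": 1}

```text
time: 53.38
eef_pos: [0.5908, -0.1581, 0.0608]
tool_rot: [-180.0, 0.0, 106.1]
wrist_force: [-7.8, 1.2, 13.3]
grip_width: 0.0125
finger_force: 62.5
```

Call:
carry_out:
  commands:
    - {"x": 0,"y": 0,"z": 0,"twist": 0,"gripper": -1}
    - {"x": 0,"y": 0,"z": 0,"twist": 0,"gripper": -1}
    - {"x": 0,"y": 0,"z": 0,"twist": 0,"gripper": -1}
    - {"x": 0,"y": 0,"z": 0,"twist": 0,"gripper": -1}
    - {"x": 0,"y": 0,"z": 0,"twist": 0,"gripper": -1}
    - {"x": 0,"y": 0,"z": -0.1,"twist": 0,"gripper": -1}
    - {"x": 0,"y": 0,"z": -0.3,"twist": 0,"gripper": -1}
    - {"x": 0,"y": 0,"z": -0.3,"twist": 0,"gripper": -1}

```text
time: 54.05
eef_pos: [0.5899, -0.1576, 0.1436]
tool_rot: [-179.8, -0.1, 106.1]
wrist_force: [0.9, 0.4, 0.4]
grip_width: 0.0854
finger_force: 0.0
```

Call:
carry_out:
  commands:
    - {"x": 0,"y": 0,"z": -0.3,"twist": 0,"gripper": -1}
    - {"x": 0,"y": -0.2,"z": -0.3,"twist": 0,"gripper": -1}
    - {"x": 0,"y": -0.3,"z": 0,"twist": 0,"gripper": -1}
    - {"x": 0,"y": -0.3,"z": 0,"twist": 0,"gripper": -1}
    - {"x": 0,"y": -0.2,"z": 0,"twist": 0,"gripper": -1}
    - {"x": 0,"y": 0,"z": 0,"twist": 0,"gripper": -1}
    - {"x": 0,"y": 0,"z": 0,"twist": 0,"gripper": -1}
    - {"x": 0,"y": 0,"z": 0,"twist": 0,"gripper": -1}

```text
time: 54.72
eef_pos: [0.4772, -0.191, 0.2146]
tool_rot: [180.0, 0.0, 106.1]
wrist_force: [0.0, 0.0, -0.0]
grip_width: 0.0854
finger_force: 0.0
```

Run:
```python
from h import *
c=read_camera('wrist'); t=read_camera('top'); print(tray(t))
y=np.radians(8.7);S=R.from_euler('z',y).as_matrix(); k=np.array([.5905,-.158,.08]); u=proj(c,k)[0]; print(u)
for a in(1.2,1.4):
  bd=R.from_euler('z',y-a).as_matrix();print(a,proj(c,k+bd@[.021,0,0]),proj(c,k-bd@[.021,0,0]))
a=cv2.resize(c['color'][...,::-1],(640,400)); b=t['color'][150:290,220:440,::-1]
x0,y0=int(u[0]),int(u[1])
k=c['color'][max(y0-45,0):y0+45,x0-60:x0+60,::-1]
b=cv2.resize(b,(440,280),interpolation=cv2.INTER_CUBIC); k=cv2.resize(k,(360,270),interpolation=cv2.INTER_CUBIC)
o=np.zeros((280,800,3),np.uint8); o[:,:440]=b; o[:270,440:]=k
cv2.imwrite('pics/end.png',o); print(x0-60,max(y0-45,0))
```

```text
(array([0.52220404, 0.29157525, 0.012     ]), np.float64(-0.36740974838304585), [np.float64(0.075045586962919), np.float64(0.2861931140937162)])
[450.6818776  186.69283081]
1.2 [[453.26402068 208.46437695]] [[447.95395082 163.90191012]]
1.4 [[448.58242786 209.08478977]] [[452.85573525 163.23295566]]
390 141
```

View pics/end.png

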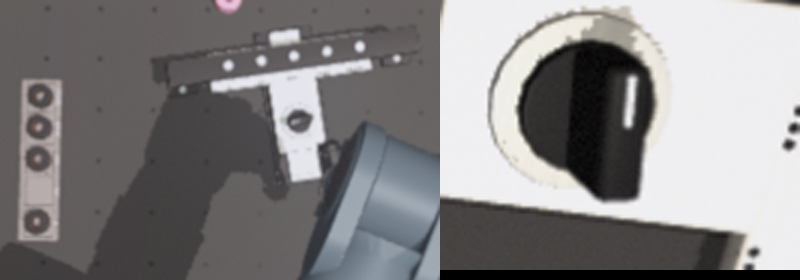

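The end view shows the carriage back under the beam at (297,60). The knob bar runs from (453,164) to about (450,207), which matches a reading of about 1.35–1.4. The four coils are in pockets 1, 3, 4 and 5, and the arm is clear.

```bash
python3 -c "
from cell import job_done
print(job_done())"
```

```text
the job is handed in; nothing more can be done
None
```

I handed the job in at about 55 s of the 208 s allowed: coils 1, 3, 4 and 5 lie flat in their own pockets (there was no coil 2), the empty carriage is back under the beam with the knob tight, and the arm is clear; the hand-in returned no verdict.

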